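# Clamp an offcut in the bench hold-down

## Task

Push the wooden offcut in the green hold-down jig all the way home against the end stop, then screw the red clamp knob down, clockwise, until its rubber pad holds the wood with about 20 newtons, letting your hand sink with the knob rather than dragging it up or down. Never crush the wood by overtightening, leave everything else on the bench where it is, and let go of the knob at the end.

Things in the scene. Friction and masses are not known exactly. Their poses are not given: they have to be found in the camera images.
- jig: Fixed green hold-down jig. Steel base plate 200 x 340 x 12 mm (x -85 to +115, y -140 to +200 mm), origin at its underside on the bench, z up. A 63 mm wide channel runs along the jig's y axis at x = 0, floor 12 mm up, between aluminium rails (y -100 to +60 mm, tops 28 mm above the bench).
- stop (a point): Centre of the end stop's face: across the channel at jig y = -100 mm, facing +y; this point is 31 mm above the bench. The stop's top is 46 mm above the bench.
- arm (a point): Point on the screw axis at the top of the jig's C-frame arm, at jig x = 0, y = -30 mm, 105 mm above the bench; fixed. The arm is 30 mm wide with a 38 mm round boss, and comes from a post at jig x = +60 to +90 mm. Fingers beside the knob have free room above it.
- screw: Clamp screw with its round red fluted knob, 40 mm diameter, 32 mm tall. The point is the knob's centre, on the vertical axis, half-way up; 162 mm above the bench at the start (fully up), and sinks with the knob. Its orientation does not turn. Clockwise from above lowers knob, screw and pad by 36 mm per turn (5.73 mm per rad), at most 5 rad in all.
- turn (a joint): Turn of the knob in rad, 0 at the start, growing clockwise from above. Turning takes about 0.2 N m of thread friction plus 0.0057 N m per newton of clamping; it stays where left up to about 30 N. A grip of about 35 N turns it without slipping.
- sleeve (a joint): Axial shift (m) of the knob on its sprung sleeve: 0 at rest, + when the knob is pulled up, - when pressed down; 5 N per mm, 7 mm each way. It shows how hard the knob is dragged along the axis by a hand that does not sink with it; more than 20 N (4 mm) harms the thread.
- knob_top (a point): Centre of the knob's top face, with a white mark near the edge. Under the arm the screw ends in a black rubber pad, 30 mm diameter, not turning, on a locked tail of unknown length: it starts 5 to 17 mm above the wood (first touch after 0.87 to 3 rad). The pad yields 1 mm per 8 N: 0.44 rad past first touch gives 20 N.
- plank: Loose planed pine offcut, 60 mm (its x) by 220 mm (its y) by 38 mm tall, about 0.26 kg; origin at its centre. It lies in the channel with 1.5 mm play to each rail, its free end (+y) sticking out past the rails, 30 to 60 mm short of the stop, and slides along the jig's -y to its home, where its centre is at jig y = +10 mm and its top 50 mm above the bench.
- glue: White glue bottle, 34 mm diameter, 85 mm tall, standing on the jig's base plate behind the channel (+x side); origin under it. Leave alone.
- paint_can: Paint can 104 mm diameter, 125 mm tall; origin under it. Leave alone.
- screw_jar: Jar 68 mm diameter, 85 mm tall; origin under it. Leave alone.
- screwdriver: Red-handled screwdriver, 200 mm long, lying on the bench; origin under its middle. Leave alone.
- brush: Paint brush, 200 mm long, lying on the bench; origin under its middle. Leave alone.
- offcut: Spare darker offcut 60 x 130 x 38 mm lying on the bench beside the jig; origin under it. Leave alone.
- tape: Yellow tape measure 68 mm across, 36 mm tall; origin under it. Leave alone.

How it is judged:
By the outcome, as a careful person would: the job done as asked, in the order asked, and still so for the second after the job is handed in, with the robot touching nothing.
It also fails if it takes over 72 s, if anything falls off the work surface, if the arm or the gripper's body presses on something with over 40 N, if the wrist force passes 120 N, or if a joint passes its speed limit or range.

## Robot

A 6-joint arm with a two-finger parallel gripper is mounted at the origin on the work surface. World frame = base frame: x ahead of the robot, y to its left, z up, the work surface at z = 0. Lengths are in m, angles in rad, forces in N, time in s.
With the tool pointing down it reaches from about 0.35 to 0.85 m from the base axis. Payload 8.1 kg.
Tool frame: the origin (TCP) lies midway between the tips of the shut fingers; the grasp point (between the pads) lies 19 mm behind it (robot.tcp_to_grasp is the distance from the TCP to the grasp point, in m); z points along the fingers, y is the direction in which the jaws open and shut (so a half turn about z gives the same grasp; the last joint's range is limited). The gripper opens to 93 mm and grips with 3 to 60 N. Pads are 15 mm wide; open, the fingers measure 128 mm over their backs; the gripper's body (75 mm by 188 mm) begins 65 mm behind the grasp point.
Start: joints at [1.176, 0.13, 1.488, -0, 1.523, -0.085], TCP at [0.183, 0.571, 0.219] pointing down, gripper open.
Joint ranges: [-2.96, 2.96], [-0.89, 2.26], [0.02, 2.5], [-1.34, 4.48], [0, 2.73], [-2.66, 2.66]. Speed limits (rad/s): [2.39, 2.39, 2.79, 3.14, 3.14, 3.14].

## Interface

Orientations are given as a rotation vector (axis times angle).
In Python, from plant import robot gives the robot as it stands.
- The arm moves only by the tool send_rows, never from a script. Its argument "series" is a list of rows, each an object of numbers: "wx", "wy", "wz": the turn, a rotation vector about the world's x, y, z in rad; "dx", "dy", "dz": the shift along the world's x, y, z in cm; "fingers": the closure in counts, from 0 (fully open) to 255 (shut). In form: [{"wx": .., "wy": .., "wz": .., "dx": .., "dy": .., "dz": .., "fingers": ..}, ...]. A call has 1 to 20 rows; each row shifts and turns the pose as measured when the row begins; what a row does not reach is not made up. A row lasts 1/12 s, in which the tool goes at most 41.7 mm and 7.16 degrees, less where a joint would pass 70% of its speed; a pose out of reach is approached as far as the arm can. A call is refused whole if a number of a shift passes 4.17 or a number of a turn 0.125, either way. A call with a gripper value outside its range is refused whole. The fingers move at their own pace and stop on an object; "newtons" is the grip in N (left out, the last holds). Time passes only in rows, so rows that do not move let the fingers close. It gives the time, the measured TCP pose, the force and the opening at its end, in the units of the state.
- robot.read_state(): the state, without advancing time (a new reading comes with each control period).
- robot.read_camera(name): name is "scene" or "top" or "wrist"; returns the picture (480x640x3 uint8, red, green, blue); there is no depth.
- robot.camera_info(name): a dict with "intrinsics" (3x3 intrinsics, pixels), "extrinsics" (4x4, takes a point from world to camera coordinates); the wrist camera has in their place "tool_from_camera" (4x4, takes a point from camera to tool coordinates, whose origin is the TCP and whose axes are the flange's). Camera axes: x right, y up, looking along -z (the intrinsics and any distortion apply to the point x, -y, -z); pixel columns grow to the right and rows downward; lengths in m; the calibration is good to about 2 mm. The wrist camera is an equidistant fisheye: a pixel r from the principal point sees the ray r / f radians off the axis. A picture is of the moment at which its call begins: read the wrist's pose just before it. camera_info takes no time and is no camera call.
- robot.close_job(): hands the job in, once; it reports no verdict.
The state is a dict: "t": time; "q": joint angles; "dq": joint speeds; "joint_torque": joint torques, N m; "tool_pos": TCP position; "orientation": TCP orientation; "force": force on the tool from outside, world axes, zero at the start; "wrist_torque": the same for the moment, N m; "opening": finger opening in m.
Only numpy, scipy, OpenCV 4.12 (cv2) and the standard library are available. Lean on these libraries where they do the work, as an engineer would, in place of code of your own. Each camera call takes 0.05 s, during which the arm holds its last target.

## Working session

There is one attempt and no reset: what is moved stays moved. The work goes in short steps, Python scripts to look and compute and a tool call to move; the robot and the scene stay as the last step left them, time stands still between calls to the robot, and variables do not carry over. Pictures are saved under pics/ and viewed, and the job is handed in when it is done.

Besides the shell and the picture viewer there is one more tool, called after "Request:" in YAML: its name, and indented under it one key for each argument. send_rows: Moves the arm, as the interface text tells. Its arguments: {"type":"object","properties":{"series":{"type":"array","items":{"type":"object","properties":{"wx":{"type":"number"},"wy":{"type":"number"},"wz":{"type":"number"},"dx":{"type":"number"},"dy":{"type":"number"},"dz":{"type":"number"},"fingers":{"type":"number"}}}},"newtons":{"type":"number"}},"required":["series"]}

```bash
mkdir -p pics; cat > h.py <<'E'
import numpy as np, cv2
from plant import robot
def save(n,f):
    im=robot.read_camera(n); cv2.imwrite(f,cv2.cvtColor(im,cv2.COLOR_RGB2BGR)); return im
def proj(n,P):
    c=robot.camera_info(n);K=np.array(c['intrinsics']);E=np.array(c['extrinsics'])
    P=np.atleast_2d(P); p=(E[:3,:3]@P.T).T+E[:3,3]; p=p*[1,-1,-1]; u=(K@p.T).T; return u[:,:2]/u[:,2:]
def back(n,uv,z):
    c=robot.camera_info(n);K=np.array(c['intrinsics']);E=np.array(c['extrinsics'])
    d=np.linalg.inv(K)@[uv[0],uv[1],1]; d=d*[1,-1,-1]; R=E[:3,:3]; o=-R.T@E[:3,3]; w=R.T@d
    return o+w*(z-o[2])/w[2]
E
python3 - <<'E'
from h import *
save('scene','pics/s1.png');save('top','pics/t1.png')
for n in('scene','top','wrist'):print(n,robot.camera_info(n))
print(robot.read_state())
E
```

```text
scene {'intrinsics': array([[619.09937543,   0.        , 323.67885132],
       [  0.        , 619.09937543, 242.10036416],
       [  0.        ,   0.        ,   1.        ]]), 'extrinsics': array([[-0.33349741,  0.94268414,  0.01122863,  0.17249779],
       [-0.67567641, -0.2473091 ,  0.69447793,  0.30201634],
       [ 0.65745027,  0.22401967,  0.71942639, -1.81023462],
       [ 0.        ,  0.        ,  0.        ,  1.        ]])}
top {'intrinsics': array([[482.09859313,   0.        , 326.30513255],
       [  0.        , 482.09859313, 239.17105054],
       [  0.        ,   0.        ,   1.        ]]), 'extrinsics': array([[ 0.01275059, -0.99973463,  0.01918572,  0.00301313],
       [ 0.99041668,  0.01526598,  0.13726526, -0.58388344],
       [-0.13752173,  0.01725165,  0.9903485 , -1.09257   ],
       [ 0.        ,  0.        ,  0.        ,  1.        ]])}
wrist {'intrinsics': array([[371.64829954,   0.        , 315.97353029],
       [  0.        , 371.64829954, 244.82769077],
       [  0.        ,   0.        ,   1.        ]]), 'tool_from_camera': array([[-4.84874954e-05,  9.530957
[... 260 characters left out ...]
0,  0.00000000e+00,
         1.00000000e+00]])}
{'t': 0.1, 'q': array([ 1.17561639e+00,  1.31066420e-01,  1.48911145e+00,  1.01399056e-05,
        1.52302637e+00, -8.53488448e-02]), 'dq': array([ 0.00032471, -0.00164195, -0.00172432, -0.00012382,  0.00075012,
       -0.00014724]), 'joint_torque': array([-2.45537444e-05, -5.61344039e+01, -4.93092120e+01,  7.68847740e-02,
        2.91641493e-02, -6.83191752e-05]), 'tool_pos': array([0.18269336, 0.57099016, 0.2177362 ]), 'orientation': array([-4.84677170e-01, -3.10358103e+00,  2.45467160e-03]), 'force': array([-0.28240456,  0.55228587, -0.38819373]), 'wrist_torque': array([ 0.00752605, -0.02394141,  0.01943434]), 'opening': 0.09309257952894963}
```

View pics/s1.png

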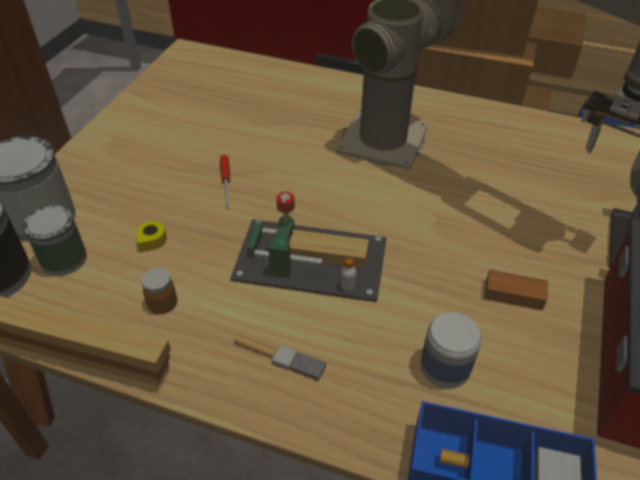

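View pics/t1.png

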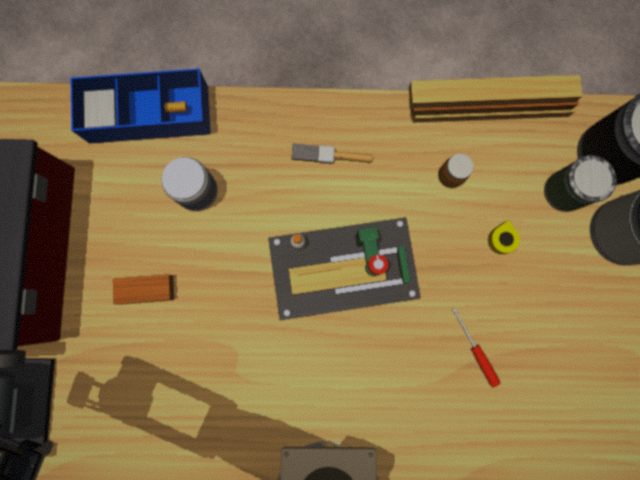

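The top picture shows the jig near (345,268): knob at (378,265), the wood's free end on the left at (291,278), the end stop on the right at (404,265). The paint can and glue bottle are well clear. I'll enlarge it to read the corners.

```bash
python3 - <<'E'
import cv2
a=cv2.imread('pics/t1.png')[205:330,260:430];cv2.imwrite('pics/t1c.png',cv2.resize(a,None,fx=4.6,fy=4.6,interpolation=cv2.INTER_CUBIC))
a=cv2.imread('pics/s1.png')[180:310,225:395];cv2.imwrite('pics/s1c.png',cv2.resize(a,None,fx=4.6,fy=4.6,interpolation=cv2.INTER_CUBIC))
E
```

```text
(no output)
```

View pics/t1c.png

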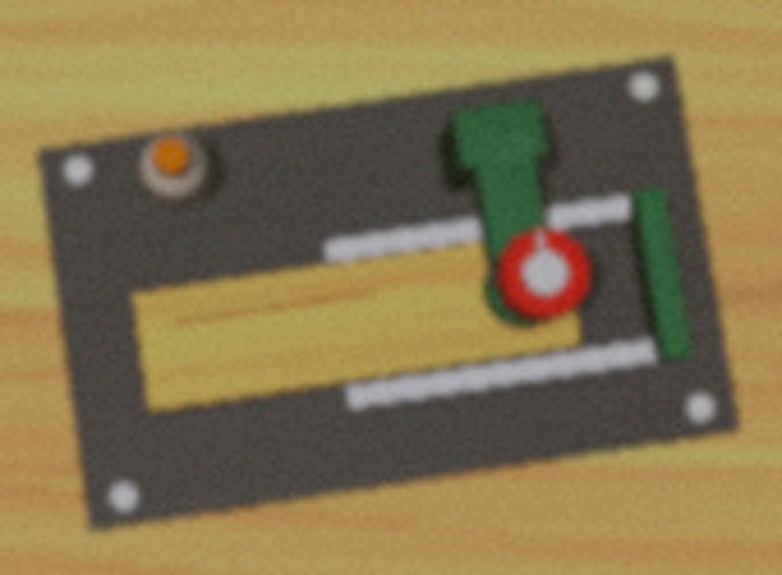

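View pics/s1c.png

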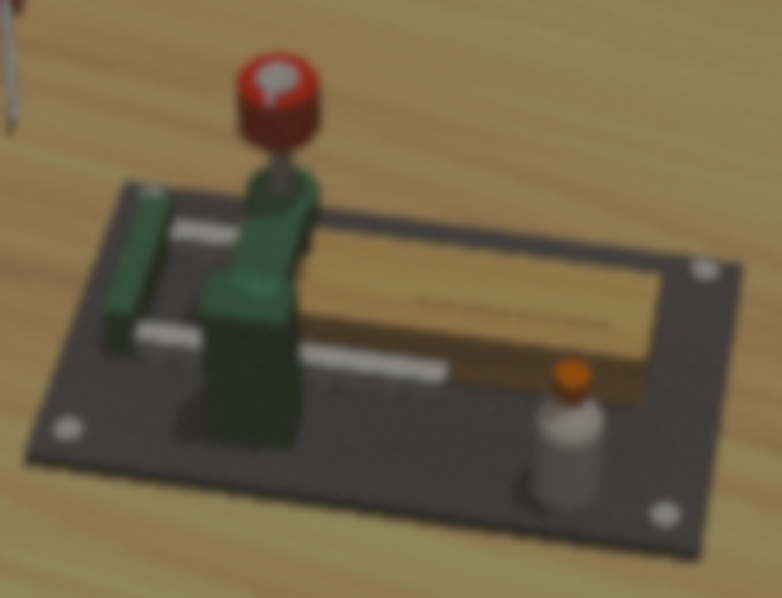

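```bash
cat > fit.py <<'E'
from h import *
from scipy.optimize import least_squares
T=lambda a:(np.array(a,float)+.5)/4.6-.5+np.array([260,205])
S=lambda a:(np.array(a,float)+.5)/4.6-.5+np.array([225,180])
jc=np.array([[115,200,12],[115,-140,12],[-85,-140,12],[-85,200,12],[0,-30,178]])/1e3
top=T([[40,150],[672,57],[737,430],[90,528],[546,272]])
sc=S([[698,550],[25,458],[128,183],[742,265],[279,80]])
def w(p,P):
    c,s=np.cos(p[2]),np.sin(p[2]);P=np.atleast_2d(P)
    return np.c_[p[0]+c*P[:,0]-s*P[:,1],p[1]+s*P[:,0]+c*P[:,1],P[:,2]]
def solve(f):return least_squares(f,[.5,0,0])
f1=lambda p:(proj('top',w(p,jc))-top).ravel()
f2=lambda p:(proj('scene',w(p,jc))-sc).ravel()
if __name__=='__main__':
    for f in(f1,f2,lambda p:np.r_[f1(p),f2(p)]):
        r=solve(f);print(r.x,np.round(r.fun,1))
    p=r.x
    print('knob',w(p,[0,-.03,.162]),'stop',w(p,[0,-.1,.031]))
    c,s=np.cos(p[2]),np.sin(p[2])
    inj=lambda q:(np.array([[c,s],[-s,c]])@(q[:2]-p[:2])).round(4)
    for u in([132,293],[150,411]):print('plank end T',inj(back('top',T(u),.05)))
    for u in([660,270],[645,360]):print('plank end S',inj(back('scene',S(u),.05)))
    print('glue',inj(back('top',T([171,156]),.085+.012)),inj(back('scene',S([573,372]),.085+.012)))
    print('plank far end',inj(back('top',T([580,345]),.05)))
E
python3 fit.py
```

```text
[ 0.51039493 -0.06362859  0.16191953] [-0.8 -0.6  0.6 -0.5  0.9  0.3 -0.4  0.6 -0.2  0.1]
[ 0.51285442 -0.0628269   0.16544483] [ 1.   0.7 -0.6 -0.6 -0.8 -0.4  0.8 -0.4 -0.3  0.3]
[ 0.51124657 -0.0633745   0.16326223] [-1.  -0.8  0.5 -0.9  0.8 -0.2 -0.5  0.3 -0.3 -0.3  0.8  0.2 -0.6 -1.3
 -0.7 -1.   0.8 -0.8 -0.3 -0.3]
knob [[ 0.51612271 -0.09297557  0.162     ]] stop [[ 0.52750036 -0.16204473  0.031     ]]
plank end T [0.0282 0.1591]
plank end T [-0.0313  0.1584]
plank end S [-0.0328  0.1584]
plank end S [0.0306 0.159 ]
glue [0.0872 0.129 ] [0.0879 0.1295]
plank far end [-0.031  -0.0593]
```

Request:
send_rows:
  newtons: 40
  series:
    - {"dx": 1,"dy": -1.5,"wz": 0.03,"fingers": 255}
    - {"dx": 2,"dy": -3,"wz": 0.03,"fingers": 255}
    - {"dx": 2,"dy": -3,"wz": 0.03,"fingers": 255}
    - {"dx": 2,"dy": -3,"wz": 0.03,"fingers": 255}
    - {"dx": 2,"dy": -3,"wz": 0.03,"fingers": 255}
    - {"dx": 2,"dy": -3,"wz": 0.03,"fingers": 255}
    - {"dx": 2,"dy": -3,"wz": 0.03,"fingers": 255}
    - {"dx": 2,"dy": -3,"wz": 0.03,"fingers": 255}
    - {"dx": 2,"dy": -3,"wz": 0.03,"fingers": 255}
    - {"dx": 2,"dy": -3,"wz": 0.03,"fingers": 255}
    - {"dx": 2,"dy": -3,"wz": 0.03,"fingers": 255}
    - {"dx": 2,"dy": -3,"wz": 0.03,"fingers": 255}
    - {"dx": 2,"dy": -3,"wz": 0.03,"fingers": 255}
    - {"dx": 2,"dy": -2.5,"wz": 0.03,"fingers": 255}
    - {"dx": 1,"dy": -1.0,"wz": 0.03,"fingers": 255}
    - {"fingers": 255}

```text
schema error: expected keys wx, wy, wz, dx, dy, dz, fingers
```

```bash
cat >> h.py <<'E'
from scipy.spatial.transform import Rotation as Rot
J=np.array([.51125,-.06337,.16326])
def st():
    s=robot.read_state();R=Rot.from_rotvec(s['orientation']).as_matrix();c,n=np.cos(J[2]),np.sin(J[2])
    d=s['tool_pos'][:2]-J[:2]
    print('t',round(s['t'],2),'pos',s['tool_pos'].round(4),'jig',(c*d[0]+n*d[1]).round(4),(-n*d[0]+c*d[1]).round(4),'yawY',np.arctan2(R[1,1],R[0,1]).round(4),'z',R[:,2].round(4),'F',s['force'].round(1),'M',s['wrist_torque'].round(3),'op',round(s['opening'],4),'q',s['q'].round(2))
    return s
E
python3 -c "
from h import *
st()"
```

```text
t 0.1 pos [0.1827 0.571  0.2177] jig -0.2211 0.6793 yawY 1.261 z [-6.0e-04 -1.5e-03 -1.0e+00] F [-0.3  0.6 -0.4] M [ 0.008 -0.024  0.019] op 0.0931 q [ 1.18  0.13  1.49  0.    1.52 -0.09]
```

All keys needed in every row.

Request:
send_rows:
  newtons: 40
  series:
    - {"wx": 0,"wy": 0,"wz": 0.03,"dx": 1,"dy": -1.5,"dz": 0,"fingers": 255}
    - {"wx": 0,"wy": 0,"wz": 0.03,"dx": 2,"dy": -3,"dz": 0,"fingers": 255}
    - {"wx": 0,"wy": 0,"wz": 0.03,"dx": 2,"dy": -3,"dz": 0,"fingers": 255}
    - {"wx": 0,"wy": 0,"wz": 0.03,"dx": 2,"dy": -3,"dz": 0,"fingers": 255}
    - {"wx": 0,"wy": 0,"wz": 0.03,"dx": 2,"dy": -3,"dz": 0,"fingers": 255}
    - {"wx": 0,"wy": 0,"wz": 0.03,"dx": 2,"dy": -3,"dz": 0,"fingers": 255}
    - {"wx": 0,"wy": 0,"wz": 0.03,"dx": 2,"dy": -3,"dz": 0,"fingers": 255}
    - {"wx": 0,"wy": 0,"wz": 0.03,"dx": 2,"dy": -3,"dz": 0,"fingers": 255}
    - {"wx": 0,"wy": 0,"wz": 0.03,"dx": 2,"dy": -3,"dz": 0,"fingers": 255}
    - {"wx": 0,"wy": 0,"wz": 0.03,"dx": 2,"dy": -3,"dz": 0,"fingers": 255}
    - {"wx": 0,"wy": 0,"wz": 0.03,"dx": 2,"dy": -3,"dz": 0,"fingers": 255}
    - {"wx": 0,"wy": 0,"wz": 0.03,"dx": 2,"dy": -3,"dz": 0,"fingers": 255}
    - {"wx": 0,"wy": 0,"wz": 0.03,"dx": 2,"dy": -3,"dz": 0,"fingers": 255}
    - {"wx": 0,"wy": 0,"wz": 0.03,"dx": 2,"dy": -2.5,"dz": 0,"fingers": 255}
    - {"wx": 0,"wy": 0,"wz": 0.03,"dx": 1,"dy": -1,"dz": 0,"fingers": 255}
    - {"wx": 0,"wy": 0,"wz": 0,"dx": 0,"dy": 0,"dz": 0,"fingers": 255}

```text
t: 1.43
tool_pos: [0.4652, 0.1372, 0.2098]
orientation: [0.264, -3.124, 0.016]
force: [0.9, -0.2, 1.0]
opening: 0.0004
```

```bash
python3 -c "
from h import *
st()"
```

```text
t 1.43 pos [0.4652 0.1372 0.2098] jig -0.0128 0.2054 yawY 1.7395 z [-0.0056 -0.011  -0.9999] F [ 0.9 -0.2  1. ] M [0.053 0.034 0.075] op 0.0004 q [ 0.19 -0.17  1.8  -0.01  1.52 -1.55]
```

Request:
send_rows:
  series:
    - {"wx": 0.011,"wy": -0.0056,"wz": -0.005,"dx": 1.3,"dy": -0.3,"dz": -2,"fingers": 255}
    - {"wx": 0,"wy": 0,"wz": 0,"dx": 0,"dy": 0,"dz": -3.5,"fingers": 255}
    - {"wx": 0,"wy": 0,"wz": 0,"dx": 0,"dy": 0,"dz": -3.5,"fingers": 255}
    - {"wx": 0,"wy": 0,"wz": 0,"dx": 0,"dy": 0,"dz": -3,"fingers": 255}
    - {"wx": 0,"wy": 0,"wz": 0,"dx": 0,"dy": 0,"dz": -2,"fingers": 255}
    - {"wx": 0,"wy": 0,"wz": 0,"dx": 0,"dy": 0,"dz": -1,"fingers": 255}
    - {"wx": 0,"wy": 0,"wz": 0,"dx": 0,"dy": 0,"dz": 0,"fingers": 255}

```text
t: 2.02
tool_pos: [0.4763, 0.136, 0.055]
orientation: [-0.244, 3.13, 0.004]
force: [-0.2, 0.5, 0.8]
opening: 0.0006
```

```bash
python3 -c "
from h import *
st();save('wrist','pics/w1.png')"
```

```text
t 2.02 pos [0.4763 0.136  0.055 ] jig -0.0021 0.2024 yawY 1.7265 z [ 0.0018  0.0026 -1.    ] F [-0.2  0.5  0.8] M [ 0.018  0.007 -0.021] op 0.0006 q [ 0.17 -0.01  1.94  0.    1.2  -1.55]
```

View pics/w1.png

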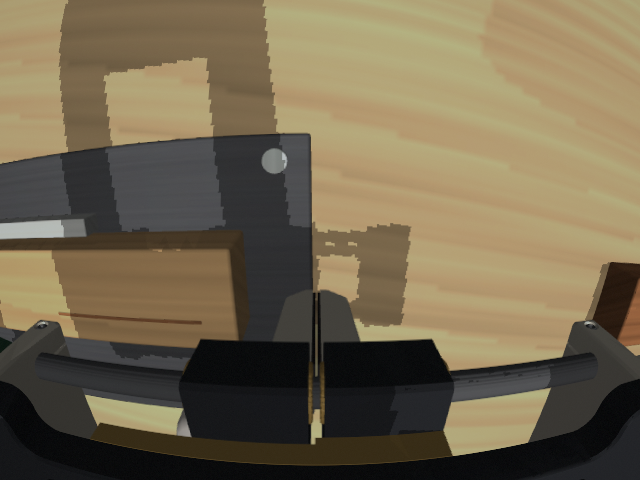

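The wrist view shows the shut fingers at (317,380), with a gap of about 70 px to the wood's end at (240,290), and a clear path. I'll go down and push.

Request:
send_rows:
  series:
    - {"wx": 0,"wy": 0,"wz": 0,"dx": 0.2,"dy": 0,"dz": -1.5,"fingers": 255}
    - {"wx": 0,"wy": 0,"wz": 0.006,"dx": 0.1,"dy": -0.3,"dz": -1.0,"fingers": 255}
    - {"wx": 0,"wy": 0,"wz": 0,"dx": 0.16,"dy": -1,"dz": 0,"fingers": 255}
    - {"wx": 0,"wy": 0,"wz": 0,"dx": 0.16,"dy": -1,"dz": 0,"fingers": 255}
    - {"wx": 0,"wy": 0,"wz": 0,"dx": 0.13,"dy": -0.8,"dz": 0,"fingers": 255}
    - {"wx": 0,"wy": 0,"wz": 0,"dx": 0.13,"dy": -0.8,"dz": 0,"fingers": 255}
    - {"wx": 0,"wy": 0,"wz": 0,"dx": 0.13,"dy": -0.8,"dz": 0,"fingers": 255}

```text
t: 2.65
tool_pos: [0.4928, 0.088, 0.0393]
orientation: [-0.258, 3.117, 0.006]
force: [-0.3, 0.4, 0.3]
opening: 0.0006
```

```bash
python3 -c "
from h import *
st()"
```

```text
t 2.65 pos [0.4928 0.088  0.0393] jig 0.0064 0.1524 yawY 1.736 z [ 0.0139  0.0051 -0.9999] F [-0.3  0.4  0.3] M [ 0.181  0.071 -0.001] op 0.0006 q [ 0.07  0.02  1.95  0.    1.16 -1.67]
```

Request:
send_rows:
  series:
    - {"wx": -0.005,"wy": 0.014,"wz": 0,"dx": -0.3,"dy": 0.2,"dz": -1.0,"fingers": 255}
    - {"wx": 0,"wy": 0,"wz": 0,"dx": -0.2,"dy": -0.3,"dz": -0.2,"fingers": 255}
    - {"wx": 0,"wy": 0,"wz": 0,"dx": 0.08,"dy": -0.5,"dz": 0,"fingers": 255}
    - {"wx": 0,"wy": 0,"wz": 0,"dx": 0.08,"dy": -0.5,"dz": 0,"fingers": 255}
    - {"wx": 0,"wy": 0,"wz": 0,"dx": 0.08,"dy": -0.4,"dz": 0,"fingers": 255}

```text
t: 3.07
tool_pos: [0.4916, 0.0705, 0.028]
orientation: [-0.255, 3.13, 0.002]
force: [-4.6, 17.9, 4.8]
opening: 0.0006
```

```bash
python3 -c "
from h import *
st()
save('wrist','pics/w2.png')"
```

```text
t 3.07 pos [0.4916 0.0705 0.028 ] jig 0.0023 0.1353 yawY 1.7332 z [ 0.0014  0.0011 -1.    ] F [-4.6 17.9  4.8] M [ 3.407  0.825 -0.02 ] op 0.0006 q [ 0.04  0.04  1.95  0.    1.15 -1.7 ]
```

View pics/w2.png

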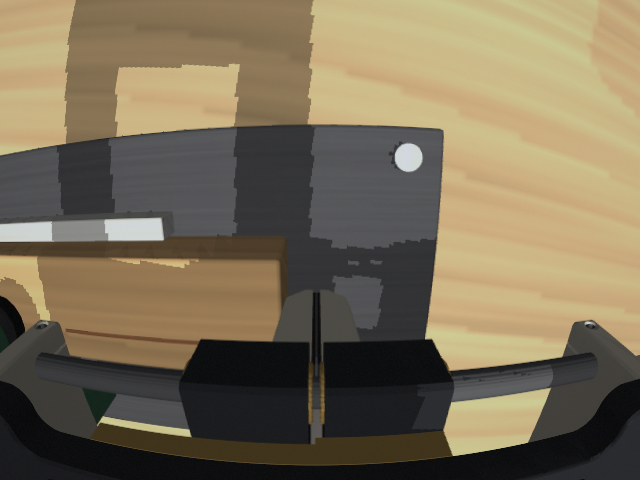

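The wood's end touches the finger at about (285,290), and 18 N comes up at the expected home position (within 2 mm). One more small nudge will show whether it is firm.

Request:
send_rows:
  series:
    - {"wx": 0,"wy": 0,"wz": 0,"dx": 0.04,"dy": -0.3,"dz": 0,"fingers": 255}
    - {"wx": 0,"wy": 0,"wz": 0,"dx": 0.04,"dy": -0.3,"dz": 0,"fingers": 255}

```text
t: 3.28
tool_pos: [0.4911, 0.0706, 0.0282]
orientation: [0.254, -3.131, -0.021]
force: [-4.2, 21.0, 3.3]
opening: 0.0005
```

```bash
python3 -c "
from h import *
st()"
```

```text
t 3.28 pos [0.4911 0.0706 0.0282] jig 0.0019 0.1355 yawY 1.7326 z [-0.0013  0.0133 -0.9999] F [-4.2 21.   3.3] M [ 3.403  0.658 -0.056] op 0.0005 q [ 0.03  0.03  1.95  0.01  1.15 -1.71]
```

Request:
send_rows:
  series:
    - {"wx": -0.013,"wy": -0.001,"wz": 0,"dx": -0.3,"dy": 2,"dz": 0,"fingers": 255}
    - {"wx": 0,"wy": 0,"wz": 0,"dx": 0,"dy": 1,"dz": 1,"fingers": 255}
    - {"wx": 0,"wy": 0,"wz": 0,"dx": 0,"dy": 0,"dz": 3,"fingers": 200}
    - {"wx": 0,"wy": 0,"wz": 0,"dx": 0,"dy": 0,"dz": 3.5,"fingers": 0}
    - {"wx": 0,"wy": 0,"wz": 0,"dx": 0,"dy": 0,"dz": 4,"fingers": 0}
    - {"wx": 0,"wy": 0,"wz": 0,"dx": 0,"dy": 0,"dz": 4,"fingers": 0}
    - {"wx": 0,"wy": 0,"wz": 0,"dx": 0,"dy": 0,"dz": 4,"fingers": 0}
    - {"wx": 0,"wy": 0,"wz": 0,"dx": 0,"dy": 0,"dz": 3,"fingers": 0}
    - {"wx": 0,"wy": 0,"wz": 0,"dx": 0,"dy": 0,"dz": 1,"fingers": 0}
    - {"wx": 0,"wy": 0,"wz": 0,"dx": 0,"dy": 0,"dz": 0,"fingers": 0}

```text
t: 4.12
tool_pos: [0.4812, 0.0998, 0.2753]
orientation: [0.261, -3.125, 0.003]
force: [0.8, -0.2, -0.3]
opening: 0.0492
```

```bash
python3 -c "
from h import *
st()
for n in ('wrist','scene'): save(n,'pics/%s3.png'%n)
a=cv2.imread('pics/scene3.png')[180:310,225:395];cv2.imwrite('pics/s3c.png',cv2.resize(a,None,fx=4.6,fy=4.6,interpolation=cv2.INTER_CUBIC))"
```

```text
t 4.12 pos [0.4812 0.0998 0.2753] jig -0.0031 0.1659 yawY 1.7376 z [-0.0057 -0.0026 -1.    ] F [ 0.8 -0.2 -0.3] M [0.059 0.008 0.048] op 0.0492 q [ 0.1  -0.18  1.69 -0.    1.64 -1.64]
```

View pics/wrist3.png

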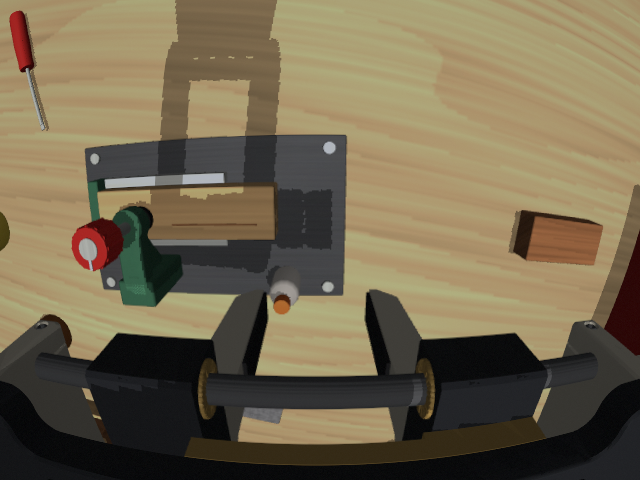

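View pics/s3c.png

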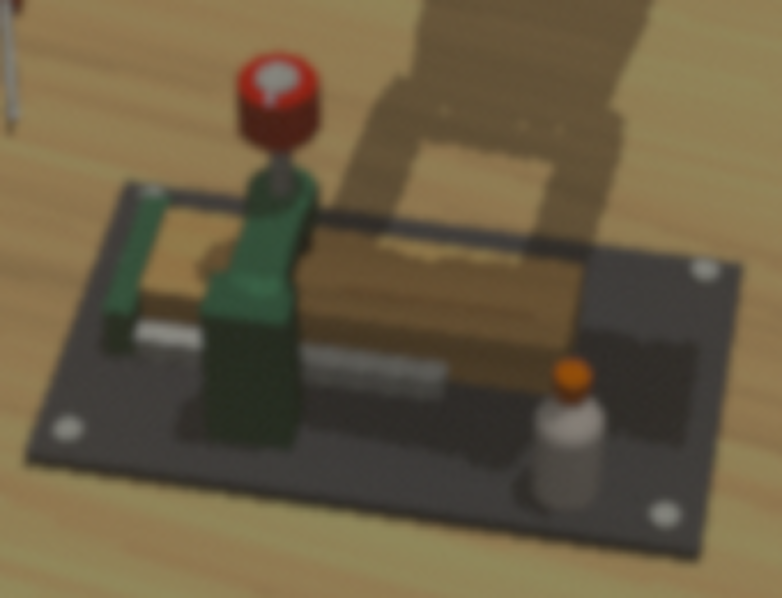

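Wood is home against the stop in both views (no gap at (97,190) in the wrist view and at (145,255) in the scene crop), and the glue hasn't moved. I'll check the knob's position from the wrist view: top centre about (90,249).

```bash
cat >> h.py <<'E'
def wback(uv,z,s):
    c=robot.camera_info('wrist');K=c['intrinsics'];T=np.array(c['tool_from_camera'])
    d=np.array([uv[0]-K[0,2],uv[1]-K[1,2]]);r=np.linalg.norm(d);th=r/K[0,0]
    v=np.array([np.sin(th)*d[0]/r,-np.sin(th)*d[1]/r,-np.cos(th)])
    R=Rot.from_rotvec(s['orientation']).as_matrix()
    o=R@T[:3,3]+s['tool_pos'];w=R@T[:3,:3]@v
    return o+w*(z-o[2])/w[2]
E
python3 -c "
from h import *
s=st()
print(wback((90,249),.178,s), 'stop-side plank corners', wback((275,186),.05,s),wback((275,240),.05,s))"
```

```text
t 4.22 pos [0.4802 0.0998 0.2719] jig -0.0041 0.1661 yawY 1.7374 z [-0.0097 -0.0029 -0.9999] F [-0.1  0.2 -0.3] M [ 0.074 -0.012  0.039] op 0.057 q [ 0.1  -0.17  1.69 -0.    1.63 -1.64]
[ 0.51248047 -0.08948093  0.178     ] stop-side plank corners [0.45900167 0.05058462 0.05      ] [0.5178144  0.05889012 0.05      ]
```

Request:
send_rows:
  series:
    - {"wx": 0,"wy": 0,"wz": 0,"dx": 0.4,"dy": -2,"dz": 0,"fingers": 0}
    - {"wx": 0,"wy": 0,"wz": 0,"dx": 0.6,"dy": -3.5,"dz": 0,"fingers": 0}
    - {"wx": 0,"wy": 0,"wz": 0,"dx": 0.6,"dy": -3.5,"dz": 0,"fingers": 0}
    - {"wx": 0,"wy": 0,"wz": 0,"dx": 0.6,"dy": -3.5,"dz": 0,"fingers": 0}
    - {"wx": 0,"wy": 0,"wz": 0,"dx": 0.6,"dy": -3.5,"dz": 0,"fingers": 0}
    - {"wx": 0,"wy": 0,"wz": 0,"dx": 0.4,"dy": -2,"dz": 0,"fingers": 0}
    - {"wx": 0,"wy": 0,"wz": 0,"dx": 0.3,"dy": -1,"dz": 0,"fingers": 0}
    - {"wx": 0,"wy": 0,"wz": 0,"dx": 0,"dy": 0,"dz": 0,"fingers": 0}

```text
t: 4.88
tool_pos: [0.5056, -0.096, 0.2479]
orientation: [0.267, -3.087, -0.011]
force: [-0.2, -0.2, 0.1]
opening: 0.093
```

```bash
python3 -c "
from h import *
s=st()
save('wrist','pics/w4.png')"
```

```text
t 4.88 pos [ 0.5056 -0.096   0.2479] jig -0.0109 -0.0312 yawY 1.7431 z [-0.0432  0.0031 -0.9991] F [-0.2 -0.2  0.1] M [0.107 0.008 0.001] op 0.093 q [-0.28 -0.07  1.64 -0.01  1.61 -2.02]
```

View pics/w4.png

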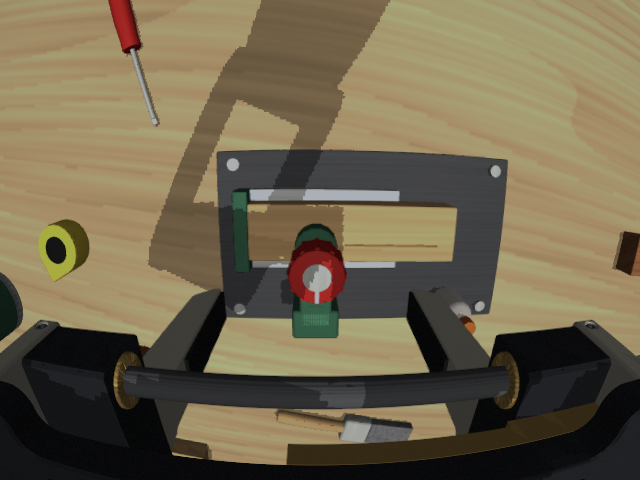

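Request:
send_rows:
  series:
    - {"wx": -0.003,"wy": -0.043,"wz": 0,"dx": 1.0,"dy": 0.2,"dz": 0,"fingers": 0}
    - {"wx": 0,"wy": 0,"wz": 0,"dx": 0,"dy": 0,"dz": 0,"fingers": 0}
    - {"wx": 0,"wy": 0,"wz": 0,"dx": 0,"dy": 0,"dz": 0,"fingers": 0}

```text
t: 5.18
tool_pos: [0.5135, -0.0891, 0.2439]
orientation: [0.273, -3.123, -0.007]
force: [0.3, 0.5, -0.4]
opening: 0.0931
```

```bash
python3 -c "
from h import *
s=st()
save('wrist','pics/w5.png')
a=cv2.imread('pics/w5.png')[150:350,200:440];cv2.imwrite('pics/w5c.png',cv2.resize(a,None,fx=3,fy=3,interpolation=cv2.INTER_CUBIC))
"
```

```text
t 5.18 pos [ 0.5135 -0.0891  0.2439] jig -0.002 -0.0258 yawY 1.7454 z [-0.0067  0.0039 -1.    ] F [ 0.3  0.5 -0.4] M [0.06  0.019 0.038] op 0.0931 q [-0.27 -0.09  1.66  0.    1.57 -2.02]
```

View pics/w5c.png

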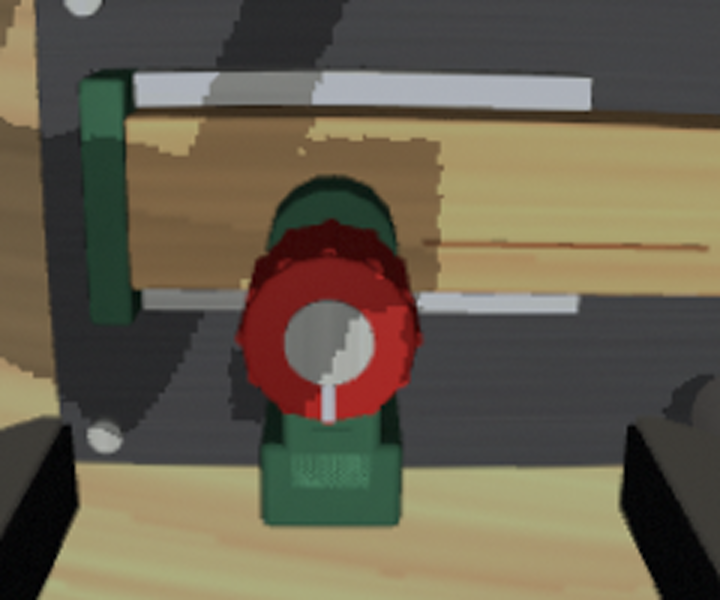

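```bash
python3 -c "
from h import *
s=st()
print(wback((309.8,263.6),.178,s))
T=robot.camera_info('wrist')['tool_from_camera'];K=robot.camera_info('wrist')['intrinsics']
print('stop pt', wback((200+125/3,150+205/3),.05,s), 'arm boss?')"
```

```text
t 5.23 pos [ 0.5136 -0.0889  0.2439] jig -0.0019 -0.0256 yawY 1.7457 z [-0.0066  0.004  -1.    ] F [-0.6  0.3 -0.7] M [ 0.04   0.026 -0.028] op 0.0928 q [-0.27 -0.09  1.66  0.    1.57 -2.02]
[ 0.51579125 -0.09374894  0.178     ]
stop pt [ 0.52671358 -0.16303656  0.05      ] arm boss?
```

Request:
send_rows:
  series:
    - {"wx": -0.004,"wy": -0.007,"wz": 0,"dx": 0.24,"dy": -0.4,"dz": -1,"fingers": 0}
    - {"wx": 0,"wy": 0,"wz": 0,"dx": 0,"dy": 0,"dz": -2,"fingers": 0}
    - {"wx": 0,"wy": 0,"wz": 0,"dx": 0,"dy": 0,"dz": -2,"fingers": 0}
    - {"wx": 0,"wy": 0,"wz": 0,"dx": 0,"dy": 0,"dz": -1,"fingers": 0}
    - {"wx": 0,"wy": 0,"wz": 0,"dx": 0,"dy": 0,"dz": 0,"fingers": 0}

```text
t: 5.65
tool_pos: [0.5159, -0.0885, 0.1839]
orientation: [-0.285, 3.128, -0.001]
force: [-0.2, -1.0, 0.7]
opening: 0.0931
```

```bash
python3 -c "
from h import *
s=st()"
```

```text
t 5.65 pos [ 0.5159 -0.0885  0.1839] jig 0.0005 -0.0256 yawY 1.7524 z [ 5.e-04 -3.e-04 -1.e+00] F [-0.2 -1.   0.7] M [-0.003  0.036  0.032] op 0.0931 q [-0.27 -0.06  1.75 -0.    1.45 -2.02]
```

Request:
send_rows:
  series:
    - {"wx": 0,"wy": 0,"wz": 0,"dx": 0,"dy": -0.5,"dz": 0,"fingers": 0}
    - {"wx": 0,"wy": 0,"wz": 0,"dx": 0,"dy": 0,"dz": 0,"fingers": 0}
    - {"wx": 0,"wy": 0,"wz": 0,"dx": 0,"dy": 0,"dz": 0,"fingers": 0}

```text
t: 5.9
tool_pos: [0.516, -0.0929, 0.1853]
orientation: [0.288, -3.128, 0.0]
force: [0.1, -0.3, -0.0]
opening: 0.0927
```

```bash
python3 -c "
from h import *
s=st()"
```

```text
t 5.9 pos [ 0.516  -0.0929  0.1853] jig -0.0002 -0.0299 yawY 1.7543 z [-2.e-04 -2.e-04 -1.e+00] F [ 0.1 -0.3 -0. ] M [ 0.1   -0.004 -0.002] op 0.0927 q [-0.28 -0.06  1.74 -0.    1.46 -2.03]
```

Request:
send_rows:
  series:
    - {"wx": 0,"wy": 0,"wz": 0,"dx": 0,"dy": 0,"dz": -2,"fingers": 0}
    - {"wx": 0,"wy": 0,"wz": 0,"dx": 0,"dy": 0,"dz": -1.5,"fingers": 0}
    - {"wx": 0,"wy": 0,"wz": 0,"dx": 0,"dy": 0,"dz": -0.6,"fingers": 0}
    - {"wx": 0,"wy": 0,"wz": 0,"dx": 0,"dy": 0,"dz": 0,"fingers": 0}
    - {"wx": 0,"wy": 0,"wz": 0,"dx": 0,"dy": 0,"dz": 0,"fingers": 0}

```text
t: 6.32
tool_pos: [0.5197, -0.0944, 0.1498]
orientation: [-0.286, 3.12, -0.006]
force: [0.6, 0.6, 0.2]
opening: 0.093
```

```bash
python3 -c "
from h import *
s=st()"
```

```text
t 6.32 pos [ 0.5197 -0.0944  0.1498] jig 0.0033 -0.032 yawY 1.7535 z [ 0.0091 -0.0029 -1.    ] F [0.6 0.6 0.2] M [0.016 0.021 0.001] op 0.093 q [-0.28 -0.03  1.78 -0.    1.38 -2.03]
```

Request:
send_rows:
  series:
    - {"wx": 0.003,"wy": 0.009,"wz": 0,"dx": -0.37,"dy": 0.13,"dz": -0.65,"fingers": 0}
    - {"wx": 0,"wy": 0,"wz": 0,"dx": 0,"dy": 0,"dz": 0,"fingers": 0}
    - {"wx": 0,"wy": 0,"wz": 0,"dx": 0,"dy": 0,"dz": 0,"fingers": 0}

```text
t: 6.57
tool_pos: [0.5171, -0.0934, 0.1456]
orientation: [-0.286, 3.126, -0.001]
force: [0.1, -0.2, 0.7]
opening: 0.093
```

```bash
python3 -c "
from h import *
s=st()"
```

```text
t 6.57 pos [ 0.5171 -0.0934  0.1456] jig 0.0009 -0.0306 yawY 1.7534 z [ 2.6e-03 -5.0e-04 -1.0e+00] F [ 0.1 -0.2  0.7] M [ 0.054 -0.015  0.037] op 0.093 q [-0.28 -0.03  1.79  0.    1.38 -2.03]
```

Request:
send_rows:
  newtons: 40
  series:
    - {"wx": 0,"wy": 0,"wz": 0,"dx": -0.08,"dy": 0,"dz": -0.1,"fingers": 100}
    - {"wx": 0,"wy": 0,"wz": 0,"dx": 0,"dy": 0,"dz": 0,"fingers": 255}
    - {"wx": 0,"wy": 0,"wz": 0,"dx": 0,"dy": 0,"dz": 0,"fingers": 255}
    - {"wx": 0,"wy": 0,"wz": 0,"dx": 0,"dy": 0,"dz": 0,"fingers": 255}
    - {"wx": 0,"wy": 0,"wz": 0,"dx": 0,"dy": 0,"dz": 0,"fingers": 255}
    - {"wx": 0,"wy": 0,"wz": 0,"dx": 0,"dy": 0,"dz": 0,"fingers": 255}
    - {"wx": 0,"wy": 0,"wz": 0,"dx": 0,"dy": 0,"dz": 0,"fingers": 255}
    - {"wx": 0,"wy": 0,"wz": 0,"dx": 0,"dy": 0,"dz": 0,"fingers": 255}
    - {"wx": 0,"wy": 0,"wz": 0,"dx": 0,"dy": 0,"dz": 0,"fingers": 255}
    - {"wx": 0,"wy": 0,"wz": 0,"dx": 0,"dy": 0,"dz": 0,"fingers": 255}

```text
t: 7.4
tool_pos: [0.5168, -0.0927, 0.1459]
orientation: [-0.286, 3.124, 0.0]
force: [-0.2, -2.5, 0.6]
opening: 0.0394
```

```bash
python3 -c "
from h import *
s=st();save('wrist','pics/w6.png')"
```

```text
t 7.4 pos [ 0.5168 -0.0927  0.1459] jig 0.0007 -0.0299 yawY 1.7536 z [ 4.3e-03  4.0e-04 -1.0e+00] F [-0.2 -2.5  0.6] M [-0.339 -0.083 -0.009] op 0.0394 q [-0.28 -0.03  1.79  0.    1.38 -2.03]
```

View pics/w6.png

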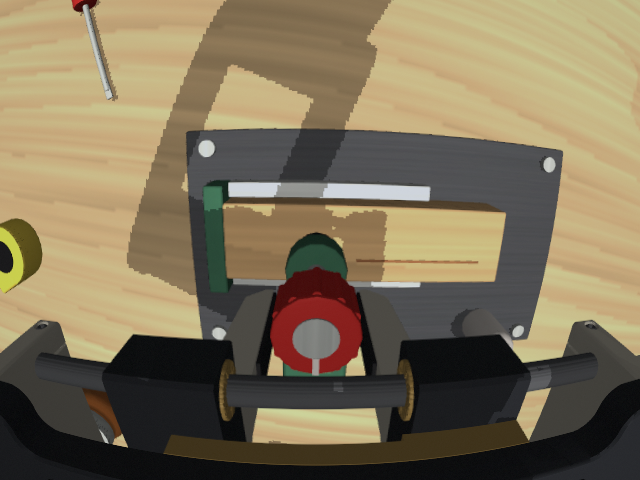

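The fingers hold the knob on both sides (opening 39.4 mm, knob at (316,330)). Starting the turn with a small test.

Request:
send_rows:
  series:
    - {"wx": 0,"wy": 0,"wz": -0.06,"dx": 0,"dy": 0,"dz": -0.034,"fingers": 255}
    - {"wx": 0,"wy": 0,"wz": -0.06,"dx": 0,"dy": 0,"dz": -0.034,"fingers": 255}
    - {"wx": 0,"wy": 0,"wz": -0.06,"dx": 0,"dy": 0,"dz": -0.034,"fingers": 255}
    - {"wx": 0,"wy": 0,"wz": -0.06,"dx": 0,"dy": 0,"dz": -0.034,"fingers": 255}

```text
t: 7.78
tool_pos: [0.5168, -0.093, 0.1447]
orientation: [0.1, 3.136, -0.002]
force: [-0.3, 0.4, 0.5]
opening: 0.0393
```

```bash
cat >> h.py <<'E'
def kn():
    s=st();R=Rot.from_rotvec(s['orientation']).as_matrix();th=(1.7536-np.arctan2(R[1,1],R[0,1]))%(2*np.pi)
    if th>6:th-=2*np.pi
    zt=.1459-.00573*th
    print('theta',th.round(3),'z-zt mm',(1e3*(s['tool_pos'][2]-zt)).round(2),'xy err mm',(1e3*(s['tool_pos'][:2]-[.5165,-.0927])).round(1),'tilt fix wx,wy',(-R[1,2]).round(4),(R[0,2]).round(4))
    open('log.txt','a').write(repr((s['t'],th,s['tool_pos'].tolist(),s['force'].tolist(),s['wrist_torque'].tolist()))+'\n')
    return s
E
python3 -c "
from h import *
kn()"
```

```text
t 7.78 pos [ 0.5168 -0.093   0.1447] jig 0.0007 -0.0302 yawY 1.5071 z [ 0.0041 -0.0014 -1.    ] F [-0.3  0.4  0.5] M [0.065 0.031 0.178] op 0.0393 q [-0.28 -0.03  1.79 -0.    1.38 -1.78]
theta 0.247 z-zt mm 0.17 xy err mm [ 0.3 -0.3] tilt fix wx,wy 0.0014 0.0041
```

Request:
send_rows:
  series:
    - {"wx": 0.001,"wy": 0.004,"wz": -0.06,"dx": 0,"dy": 0,"dz": -0.034,"fingers": 255}
    - {"wx": 0,"wy": 0,"wz": -0.06,"dx": 0,"dy": 0,"dz": -0.034,"fingers": 255}
    - {"wx": 0,"wy": 0,"wz": -0.06,"dx": 0,"dy": 0,"dz": -0.034,"fingers": 255}
    - {"wx": 0,"wy": 0,"wz": -0.06,"dx": 0,"dy": 0,"dz": -0.034,"fingers": 255}
    - {"wx": 0,"wy": 0,"wz": -0.06,"dx": 0,"dy": 0,"dz": -0.034,"fingers": 255}

```text
t: 8.2
tool_pos: [0.5167, -0.0933, 0.1428]
orientation: [-0.59, -3.085, 0.002]
force: [-1.1, -0.4, 0.6]
opening: 0.0393
```

```bash
python3 -c "
from h import *
kn()"
```

```text
t 8.2 pos [ 0.5167 -0.0933  0.1428] jig 0.0005 -0.0305 yawY 1.1927 z [-7.0e-04 -1.3e-03 -1.0e+00] F [-1.1 -0.4  0.6] M [ 0.01  -0.019  0.135] op 0.0393 q [-0.28 -0.02  1.79 -0.    1.38 -1.47]
theta 0.561 z-zt mm 0.09 xy err mm [ 0.2 -0.6] tilt fix wx,wy 0.0013 -0.0007
```

Request:
send_rows:
  series:
    - {"wx": 0,"wy": 0,"wz": -0.06,"dx": 0,"dy": 0,"dz": -0.034,"fingers": 255}
    - {"wx": 0,"wy": 0,"wz": -0.06,"dx": 0,"dy": 0,"dz": -0.034,"fingers": 255}
    - {"wx": 0,"wy": 0,"wz": -0.06,"dx": 0,"dy": 0,"dz": -0.034,"fingers": 255}
    - {"wx": 0,"wy": 0,"wz": -0.06,"dx": 0,"dy": 0,"dz": -0.034,"fingers": 255}

```text
t: 8.53
tool_pos: [0.5166, -0.0936, 0.1414]
orientation: [-0.972, -2.986, 0.003]
force: [-0.8, 0.4, 0.6]
opening: 0.0394
```

```bash
python3 -c "
from h import *
kn()"
```

```text
t 8.53 pos [ 0.5166 -0.0936  0.1414] jig 0.0004 -0.0307 yawY 0.9412 z [-0.0014 -0.0017 -1.    ] F [-0.8  0.4  0.6] M [0.011 0.03  0.142] op 0.0394 q [-0.28 -0.02  1.79 -0.    1.38 -1.22]
theta 0.812 z-zt mm 0.11 xy err mm [ 0.1 -0.9] tilt fix wx,wy 0.0017 -0.0014
```

```bash
cat >> h.py <<'E'
def hold(n=6):
    m=[]
    for i in range(n):
        m.append(robot.read_state()); im=robot.read_camera('wrist')
    print('Mz',np.round([a['wrist_torque'][2] for a in m],3),'Fz',np.round([a['force'][2] for a in m],2),'mean',np.mean([a['wrist_torque'][2] for a in m]).round(4))
    return im
E
python3 -c "
from h import *
im=hold();kn();cv2.imwrite('pics/w7.png',im[200:400,200:440,::-1])"
```

```text
Mz [ 0.142  0.121 -0.04  -0.088 -0.15  -0.097] Fz [ 0.56  0.54  0.1   0.25  0.85 -0.3 ] mean -0.0188
t 8.83 pos [ 0.5166 -0.0936  0.1414] jig 0.0004 -0.0307 yawY 0.9456 z [-0.0013 -0.0016 -1.    ] F [ 0.1  0.8 -0.2] M [-0.07  -0.021 -0.049] op 0.0394 q [-0.28 -0.02  1.79 -0.    1.38 -1.22]
theta 0.808 z-zt mm 0.1 xy err mm [ 0.1 -0.9] tilt fix wx,wy 0.0016 -0.0013
```

View pics/w7.png

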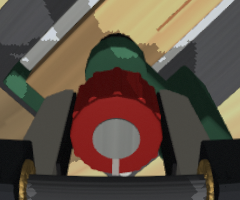

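Request:
send_rows:
  series:
    - {"wx": 0.001,"wy": -0.001,"wz": -0.06,"dx": 0,"dy": 0.05,"dz": -0.034,"fingers": 255}
    - {"wx": 0,"wy": 0,"wz": -0.06,"dx": 0,"dy": 0,"dz": -0.034,"fingers": 255}
    - {"wx": 0,"wy": 0,"wz": -0.06,"dx": 0,"dy": 0,"dz": -0.034,"fingers": 255}

```text
t: 9.08
tool_pos: [0.5165, -0.0937, 0.1404]
orientation: [-1.231, -2.89, 0.003]
force: [0.3, 0.6, 0.2]
opening: 0.0397
```

```bash
python3 -c "
from h import *
kn()"
```

```text
t 9.08 pos [ 0.5165 -0.0937  0.1404] jig 0.0002 -0.0308 yawY 0.7657 z [-8.0e-04 -1.6e-03 -1.0e+00] F [0.3 0.6 0.2] M [-0.024 -0.003  0.169] op 0.0397 q [-0.28 -0.02  1.79 -0.    1.37 -1.04]
theta 0.988 z-zt mm 0.15 xy err mm [-0. -1.] tilt fix wx,wy 0.0016 -0.0008
```

Request:
send_rows:
  series:
    - {"wx": 0,"wy": 0,"wz": -0.06,"dx": 0,"dy": 0,"dz": -0.034,"fingers": 255}
    - {"wx": 0,"wy": 0,"wz": -0.06,"dx": 0,"dy": 0,"dz": -0.034,"fingers": 255}

```text
t: 9.25
tool_pos: [0.5164, -0.0938, 0.1397]
orientation: [-1.406, -2.809, 0.003]
force: [0.6, 0.6, -0.3]
opening: 0.0395
```

```bash
python3 -c "
from h import *
kn()"
```

```text
t 9.25 pos [ 0.5164 -0.0938  0.1397] jig 0.0002 -0.0309 yawY 0.6428 z [-0.0011 -0.0017 -1.    ] F [ 0.6  0.6 -0.3] M [-0.1    0.096  0.209] op 0.0395 q [-0.28 -0.02  1.79 -0.    1.37 -0.92]
theta 1.111 z-zt mm 0.12 xy err mm [-0.1 -1.1] tilt fix wx,wy 0.0017 -0.0011
```

Request:
send_rows:
  series:
    - {"wx": 0,"wy": 0,"wz": -0.06,"dx": 0,"dy": 0,"dz": -0.034,"fingers": 255}
    - {"wx": 0,"wy": 0,"wz": -0.06,"dx": 0,"dy": 0,"dz": -0.034,"fingers": 255}

```text
t: 9.42
tool_pos: [0.5163, -0.0939, 0.1389]
orientation: [-1.576, -2.717, 0.004]
force: [-0.1, 0.9, -0.6]
opening: 0.0395
```

```bash
python3 -c "
from h import *
kn()"
```

```text
t 9.42 pos [ 0.5163 -0.0939  0.1389] jig 0.0 -0.0309 yawY 0.5199 z [-0.0016 -0.0018 -1.    ] F [-0.1  0.9 -0.6] M [-0.053  0.063  0.209] op 0.0395 q [-0.28 -0.02  1.79 -0.    1.37 -0.8 ]
theta 1.234 z-zt mm 0.11 xy err mm [-0.2 -1.2] tilt fix wx,wy 0.0018 -0.0016
```

Request:
send_rows:
  series:
    - {"wx": 0,"wy": 0,"wz": -0.06,"dx": 0,"dy": 0.03,"dz": -0.034,"fingers": 255}
    - {"wx": 0,"wy": 0,"wz": -0.06,"dx": 0,"dy": 0,"dz": -0.034,"fingers": 255}

```text
t: 9.58
tool_pos: [0.5162, -0.0939, 0.1382]
orientation: [-1.74, -2.615, 0.005]
force: [-0.1, 0.4, -0.3]
opening: 0.0396
```

```bash
python3 -c "
from h import *
kn()"
```

```text
t 9.58 pos [ 0.5162 -0.0939  0.1382] jig -0.0001 -0.0309 yawY 0.3969 z [-0.0021 -0.0023 -1.    ] F [-0.1  0.4 -0.3] M [0.058 0.028 0.23 ] op 0.0396 q [-0.28 -0.02  1.79 -0.    1.37 -0.67]
theta 1.357 z-zt mm 0.11 xy err mm [-0.3 -1.2] tilt fix wx,wy 0.0023 -0.0021
```

Request:
send_rows:
  series:
    - {"wx": 0,"wy": 0,"wz": -0.06,"dx": 0,"dy": 0.03,"dz": -0.034,"fingers": 255}

```text
t: 9.67
tool_pos: [0.5161, -0.0939, 0.1379]
orientation: [-1.819, -2.561, 0.006]
force: [-0.1, -2.4, 1.0]
opening: 0.0396
```

```bash
python3 -c "
from h import *
kn()"
```

```text
t 9.67 pos [ 0.5161 -0.0939  0.1379] jig -0.0002 -0.0309 yawY 0.3354 z [-0.0023 -0.0027 -1.    ] F [-0.1 -2.4  1. ] M [-0.35   0.077  0.146] op 0.0396 q [-0.28 -0.02  1.79 -0.    1.37 -0.61]
theta 1.418 z-zt mm 0.12 xy err mm [-0.4 -1.2] tilt fix wx,wy 0.0027 -0.0023
```

Request:
send_rows:
  series:
    - {"wx": 0,"wy": 0,"wz": -0.06,"dx": 0,"dy": 0.03,"dz": -0.034,"fingers": 255}

```text
t: 9.75
tool_pos: [0.5161, -0.0939, 0.1376]
orientation: [-1.897, -2.504, 0.006]
force: [-0.7, -1.0, 0.0]
opening: 0.039
```

```bash
python3 -c "
from h import *
kn()"
```

```text
t 9.75 pos [ 0.5161 -0.0939  0.1376] jig -0.0002 -0.031 yawY 0.2737 z [-0.0026 -0.0032 -1.    ] F [-0.7 -1.   0. ] M [-0.329  0.116  0.104] op 0.039 q [-0.28 -0.02  1.79 -0.    1.37 -0.55]
theta 1.48 z-zt mm 0.16 xy err mm [-0.4 -1.2] tilt fix wx,wy 0.0032 -0.0026
```

Request:
send_rows:
  series:
    - {"wx": 0.003,"wy": -0.003,"wz": -0.06,"dx": 0,"dy": 0,"dz": -0.034,"fingers": 255}
    - {"wx": 0,"wy": 0,"wz": -0.06,"dx": 0,"dy": 0,"dz": -0.034,"fingers": 255}

```text
t: 9.92
tool_pos: [0.516, -0.094, 0.1368]
orientation: [2.047, 2.382, -0.0]
force: [0.1, 0.5, -0.0]
opening: 0.0396
```

```bash
python3 -c "
from h import *
kn();im=robot.read_camera('wrist');cv2.imwrite('pics/w8.png',im[200:400,200:440,::-1]);cv2.imwrite('pics/w8f.png',im[:,:,::-1])"
```

```text
t 9.92 pos [ 0.516  -0.094   0.1368] jig -0.0003 -0.031 yawY 0.1509 z [ 1.e-04 -3.e-04 -1.e+00] F [ 0.1  0.5 -0. ] M [0.013 0.091 0.19 ] op 0.0396 q [-0.28 -0.02  1.8  -0.    1.37 -0.43]
theta 1.603 z-zt mm 0.12 xy err mm [-0.5 -1.3] tilt fix wx,wy 0.0003 0.0001
```

View pics/w8f.png

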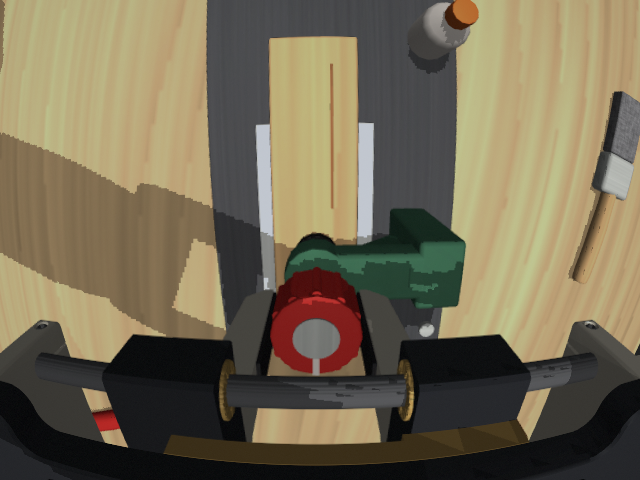

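No slip: the white mark is still at (316,367) in the tool's view. I'll go on, sampling torque.

Request:
send_rows:
  series:
    - {"wx": 0,"wy": 0,"wz": -0.06,"dx": 0,"dy": 0,"dz": -0.034,"fingers": 255}
    - {"wx": 0,"wy": 0,"wz": -0.06,"dx": 0,"dy": 0,"dz": -0.034,"fingers": 255}

```text
t: 10.13
tool_pos: [0.5159, -0.0939, 0.1361]
orientation: [2.189, 2.253, -0.001]
force: [-0.7, 0.9, -0.0]
opening: 0.0396
```

```bash
python3 -c "
from h import *
kn()"
```

```text
t 10.13 pos [ 0.5159 -0.0939  0.1361] jig -0.0004 -0.0309 yawY 0.0288 z [-3.e-04 -5.e-04 -1.e+00] F [-0.7  0.9 -0. ] M [-0.049  0.104  0.184] op 0.0396 q [-0.28 -0.02  1.8  -0.    1.36 -0.31]
theta 1.725 z-zt mm 0.09 xy err mm [-0.6 -1.2] tilt fix wx,wy 0.0005 -0.0003
```

Request:
send_rows:
  series:
    - {"wx": 0,"wy": 0,"wz": -0.06,"dx": 0,"dy": 0,"dz": -0.034,"fingers": 255}

```text
t: 10.22
tool_pos: [0.5158, -0.094, 0.1358]
orientation: [2.256, 2.187, -0.001]
force: [-0.4, -0.6, -0.1]
opening: 0.0395
```

```bash
python3 -c "
from h import *
kn()"
```

```text
t 10.22 pos [ 0.5158 -0.094   0.1358] jig -0.0005 -0.031 yawY -0.0312 z [-5.e-04 -5.e-04 -1.e+00] F [-0.4 -0.6 -0.1] M [-0.011  0.162  0.103] op 0.0395 q [-0.28 -0.02  1.8  -0.    1.36 -0.25]
theta 1.785 z-zt mm 0.1 xy err mm [-0.7 -1.3] tilt fix wx,wy 0.0005 -0.0005
```

Request:
send_rows:
  series:
    - {"wx": 0,"wy": 0,"wz": -0.06,"dx": 0,"dy": 0,"dz": -0.034,"fingers": 255}

```text
t: 10.3
tool_pos: [0.5157, -0.094, 0.1354]
orientation: [-2.32, -2.118, 0.001]
force: [-0.8, 0.8, 0.3]
opening: 0.0395
```

```bash
python3 -c "
from h import *
kn()"
```

```text
t 10.3 pos [ 0.5157 -0.094   0.1354] jig -0.0005 -0.0309 yawY -0.0911 z [-7.e-04 -6.e-04 -1.e+00] F [-0.8  0.8  0.3] M [-0.063  0.188  0.168] op 0.0395 q [-0.28 -0.02  1.8  -0.    1.36 -0.19]
theta 1.845 z-zt mm 0.1 xy err mm [-0.8 -1.3] tilt fix wx,wy 0.0006 -0.0007
```

Request:
send_rows:
  series:
    - {"wx": 0,"wy": 0,"wz": -0.06,"dx": 0,"dy": 0,"dz": -0.034,"fingers": 255}

```text
t: 10.38
tool_pos: [0.5157, -0.094, 0.1351]
orientation: [-2.383, -2.047, 0.002]
force: [-0.1, 0.1, 0.3]
opening: 0.0396
```

```bash
python3 -c "
from h import *
kn()"
```

```text
t 10.38 pos [ 0.5157 -0.094   0.1351] jig -0.0006 -0.0309 yawY -0.1512 z [-9.e-04 -6.e-04 -1.e+00] F [-0.1  0.1  0.3] M [-0.075  0.116  0.165] op 0.0396 q [-0.28 -0.02  1.8  -0.    1.36 -0.13]
theta 1.905 z-zt mm 0.09 xy err mm [-0.8 -1.3] tilt fix wx,wy 0.0006 -0.0009
```

Request:
send_rows:
  series:
    - {"wx": 0,"wy": 0,"wz": -0.06,"dx": 0.02,"dy": 0,"dz": -0.034,"fingers": 255}

```text
t: 10.47
tool_pos: [0.5157, -0.0939, 0.1347]
orientation: [-2.443, -1.975, 0.003]
force: [-2.8, 0.6, 0.8]
opening: 0.0398
```

```bash
python3 -c "
from h import *
kn()"
```

```text
t 10.47 pos [ 0.5157 -0.0939  0.1347] jig -0.0006 -0.0309 yawY -0.2112 z [-1.6e-03 -6.0e-04 -1.0e+00] F [-2.8  0.6  0.8] M [-0.062  0.368  0.16 ] op 0.0398 q [-0.28 -0.02  1.8  -0.    1.36 -0.07]
theta 1.965 z-zt mm 0.03 xy err mm [-0.8 -1.2] tilt fix wx,wy 0.0006 -0.0016
```

Request:
send_rows:
  series:
    - {"wx": 0,"wy": 0,"wz": -0.06,"dx": 0.02,"dy": 0,"dz": -0.034,"fingers": 255}

```text
t: 10.55
tool_pos: [0.5156, -0.0939, 0.1342]
orientation: [-2.501, -1.9, 0.003]
force: [-1.8, 0.2, 0.9]
opening: 0.0398
```

```bash
python3 -c "
from h import *
kn()"
```

```text
t 10.55 pos [ 0.5156 -0.0939  0.1342] jig -0.0007 -0.0309 yawY -0.2713 z [-2.2e-03 -6.0e-04 -1.0e+00] F [-1.8  0.2  0.9] M [-0.081  0.323  0.126] op 0.0398 q [-0.28 -0.02  1.8  -0.    1.36 -0.01]
theta 2.025 z-zt mm -0.06 xy err mm [-0.9 -1.2] tilt fix wx,wy 0.0006 -0.0022
```

Request:
send_rows:
  series:
    - {"wx": 0,"wy": 0,"wz": -0.06,"dx": 0.02,"dy": 0,"dz": -0.034,"fingers": 255}

```text
t: 10.63
tool_pos: [0.5155, -0.0939, 0.1339]
orientation: [-2.556, -1.824, 0.004]
force: [-0.4, 2.2, 0.8]
opening: 0.0394
```

```bash
python3 -c "
from h import *
kn()"
```

```text
t 10.63 pos [ 0.5155 -0.0939  0.1339] jig -0.0008 -0.0308 yawY -0.3314 z [-3.e-03 -5.e-04 -1.e+00] F [-0.4  2.2  0.8] M [-0.013  0.344  0.18 ] op 0.0394 q [-0.28 -0.02  1.8  -0.    1.36  0.05]
theta 2.085 z-zt mm -0.09 xy err mm [-1.  -1.2] tilt fix wx,wy 0.0005 -0.003
```

Request:
send_rows:
  series:
    - {"wx": 0,"wy": 0,"wz": -0.06,"dx": 0.02,"dy": 0,"dz": -0.034,"fingers": 255}

```text
t: 10.72
tool_pos: [0.5155, -0.0939, 0.1335]
orientation: [-2.61, -1.746, 0.005]
force: [-1.8, 1.1, 1.0]
opening: 0.0393
```

```bash
python3 -c "
from h import *
kn()"
```

```text
t 10.72 pos [ 0.5155 -0.0939  0.1335] jig -0.0008 -0.0308 yawY -0.3914 z [-3.6e-03 -3.0e-04 -1.0e+00] F [-1.8  1.1  1. ] M [-0.011  0.357  0.226] op 0.0393 q [-0.28 -0.01  1.8  -0.    1.36  0.11]
theta 2.145 z-zt mm -0.09 xy err mm [-1.  -1.2] tilt fix wx,wy 0.0003 -0.0036
```

Request:
send_rows:
  series:
    - {"wx": 0,"wy": 0,"wz": -0.06,"dx": 0.02,"dy": 0,"dz": -0.034,"fingers": 255}

```text
t: 10.8
tool_pos: [0.5154, -0.0939, 0.1332]
orientation: [-2.66, -1.667, 0.006]
force: [-2.4, 0.3, 1.7]
opening: 0.0391
```

```bash
python3 -c "
from h import *
kn()"
```

```text
t 10.8 pos [ 0.5154 -0.0939  0.1332] jig -0.0009 -0.0308 yawY -0.4515 z [-4.4e-03 -1.0e-04 -1.0e+00] F [-2.4  0.3  1.7] M [-0.056  0.353  0.244] op 0.0391 q [-0.28 -0.01  1.8  -0.    1.36  0.17]
theta 2.205 z-zt mm -0.11 xy err mm [-1.1 -1.2] tilt fix wx,wy 0.0001 -0.0044
```

Request:
send_rows:
  series:
    - {"wx": 0,"wy": -0.004,"wz": -0.06,"dx": 0,"dy": 0,"dz": -0.034,"fingers": 255}

```text
t: 10.88
tool_pos: [0.5154, -0.0939, 0.1329]
orientation: [-2.711, -1.587, 0.001]
force: [0.4, 0.8, 0.3]
opening: 0.0395
```

```bash
python3 -c "
from h import *
kn()"
```

```text
t 10.88 pos [ 0.5154 -0.0939  0.1329] jig -0.0009 -0.0308 yawY -0.5116 z [-5.e-04 -1.e-04 -1.e+00] F [0.4 0.8 0.3] M [-0.015  0.144  0.156] op 0.0395 q [-0.28 -0.02  1.8  -0.    1.36  0.23]
theta 2.265 z-zt mm -0.04 xy err mm [-1.1 -1.2] tilt fix wx,wy 0.0001 -0.0005
```

Request:
send_rows:
  series:
    - {"wx": 0,"wy": 0,"wz": -0.04,"dx": 0,"dy": 0,"dz": -0.023,"fingers": 255}

```text
t: 10.97
tool_pos: [0.5153, -0.0938, 0.1327]
orientation: [-2.743, -1.532, 0.001]
force: [-0.0, 0.4, 0.4]
opening: 0.0392
```

```bash
python3 -c "
from h import *
kn()"
```

```text
t 10.97 pos [ 0.5153 -0.0938  0.1327] jig -0.0009 -0.0307 yawY -0.5519 z [-5.e-04 -0.e+00 -1.e+00] F [-0.   0.4  0.4] M [0.04  0.201 0.132] op 0.0392 q [-0.28 -0.02  1.8  -0.    1.36  0.27]
theta 2.306 z-zt mm 0.0 xy err mm [-1.2 -1.1] tilt fix wx,wy 0.0 -0.0005
```

Request:
send_rows:
  series:
    - {"wx": 0,"wy": 0,"wz": -0.04,"dx": 0,"dy": 0,"dz": -0.023,"fingers": 255}

```text
t: 11.05
tool_pos: [0.5153, -0.0938, 0.1325]
orientation: [-2.772, -1.478, 0.001]
force: [-0.7, 1.6, 0.8]
opening: 0.0395
```

```bash
python3 -c "
from h import *
kn()"
```

```text
t 11.05 pos [ 0.5153 -0.0938  0.1325] jig -0.001 -0.0307 yawY -0.5911 z [-5.e-04 -2.e-04 -1.e+00] F [-0.7  1.6  0.8] M [-0.076  0.25   0.205] op 0.0395 q [-0.28 -0.02  1.8  -0.    1.36  0.31]
theta 2.345 z-zt mm 0.07 xy err mm [-1.2 -1.1] tilt fix wx,wy 0.0002 -0.0005
```

Request:
send_rows:
  series:
    - {"wx": 0,"wy": 0,"wz": -0.04,"dx": 0,"dy": 0,"dz": -0.023,"fingers": 255}

```text
t: 11.13
tool_pos: [0.5152, -0.0938, 0.1323]
orientation: [-2.8, -1.424, 0.001]
force: [-1.0, 0.2, 0.1]
opening: 0.0392
```

```bash
python3 -c "
from h import *
kn()"
```

```text
t 11.13 pos [ 0.5152 -0.0938  0.1323] jig -0.001 -0.0306 yawY -0.6302 z [-7.e-04 -2.e-04 -1.e+00] F [-1.   0.2  0.1] M [-0.044  0.211  0.12 ] op 0.0392 q [-0.28 -0.02  1.8  -0.    1.36  0.35]
theta 2.384 z-zt mm 0.09 xy err mm [-1.3 -1.1] tilt fix wx,wy 0.0002 -0.0007
```

Request:
send_rows:
  series:
    - {"wx": 0,"wy": 0,"wz": -0.04,"dx": 0,"dy": 0,"dz": -0.023,"fingers": 255}

```text
t: 11.22
tool_pos: [0.5152, -0.0938, 0.1321]
orientation: [-2.828, -1.369, 0.001]
force: [-0.8, 0.1, 0.8]
opening: 0.0396
```

```bash
python3 -c "
from h import *
kn()"
```

```text
t 11.22 pos [ 0.5152 -0.0938  0.1321] jig -0.001 -0.0307 yawY -0.6693 z [-7.e-04 -2.e-04 -1.e+00] F [-0.8  0.1  0.8] M [-0.047  0.192  0.19 ] op 0.0396 q [-0.28 -0.02  1.8  -0.    1.36  0.39]
theta 2.423 z-zt mm 0.13 xy err mm [-1.3 -1.1] tilt fix wx,wy 0.0002 -0.0007
```

Request:
send_rows:
  series:
    - {"wx": 0,"wy": 0,"wz": -0.04,"dx": 0,"dy": 0,"dz": -0.023,"fingers": 255}

```text
t: 11.3
tool_pos: [0.5152, -0.0937, 0.1319]
orientation: [-2.854, -1.313, 0.001]
force: [-0.0, 0.8, -1.0]
opening: 0.0392
```

```bash
python3 -c "
from h import *
kn()"
```

```text
t 11.3 pos [ 0.5152 -0.0937  0.1319] jig -0.001 -0.0306 yawY -0.7083 z [-8.e-04 -2.e-04 -1.e+00] F [-0.   0.8 -1. ] M [-0.002  0.222  0.178] op 0.0392 q [-0.28 -0.02  1.8  -0.    1.36  0.43]
theta 2.462 z-zt mm 0.12 xy err mm [-1.3 -1. ] tilt fix wx,wy 0.0002 -0.0008
```

Request:
send_rows:
  series:
    - {"wx": 0,"wy": 0,"wz": -0.04,"dx": 0,"dy": 0,"dz": -0.023,"fingers": 255}

```text
t: 11.38
tool_pos: [0.5152, -0.0937, 0.1317]
orientation: [-2.879, -1.257, 0.002]
force: [-0.4, -0.6, 0.2]
opening: 0.0394
```

```bash
python3 -c "
from h import *
kn()"
```

```text
t 11.38 pos [ 0.5152 -0.0937  0.1317] jig -0.0011 -0.0306 yawY -0.7473 z [-1.e-03 -3.e-04 -1.e+00] F [-0.4 -0.6  0.2] M [0.013 0.205 0.267] op 0.0394 q [-0.28 -0.02  1.8  -0.    1.36  0.47]
theta 2.501 z-zt mm 0.13 xy err mm [-1.3 -1. ] tilt fix wx,wy 0.0003 -0.001
```

Request:
send_rows:
  series:
    - {"wx": 0,"wy": 0,"wz": -0.04,"dx": 0,"dy": 0,"dz": -0.023,"fingers": 255}

```text
t: 11.47
tool_pos: [0.5151, -0.0937, 0.1315]
orientation: [-2.903, -1.201, 0.002]
force: [0.7, 0.9, -0.0]
opening: 0.0395
```

```bash
python3 -c "
from h import *
kn()"
```

```text
t 11.47 pos [ 0.5151 -0.0937  0.1315] jig -0.0011 -0.0306 yawY -0.7863 z [-1.1e-03 -3.0e-04 -1.0e+00] F [ 0.7  0.9 -0. ] M [0.005 0.183 0.232] op 0.0395 q [-0.28 -0.02  1.8  -0.    1.36  0.51]
theta 2.54 z-zt mm 0.12 xy err mm [-1.4 -1. ] tilt fix wx,wy 0.0003 -0.0011
```

Request:
send_rows:
  series:
    - {"wx": 0,"wy": 0,"wz": -0.04,"dx": 0,"dy": 0,"dz": -0.023,"fingers": 255}

```text
t: 11.55
tool_pos: [0.5151, -0.0937, 0.1312]
orientation: [-2.926, -1.144, 0.002]
force: [0.5, 0.8, -0.2]
opening: 0.0394
```

```bash
python3 -c "
from h import *
kn()"
```

```text
t 11.55 pos [ 0.5151 -0.0937  0.1312] jig -0.0011 -0.0305 yawY -0.8252 z [-1.3e-03 -3.0e-04 -1.0e+00] F [ 0.5  0.8 -0.2] M [0.01  0.223 0.154] op 0.0394 q [-0.28 -0.02  1.8  -0.    1.36  0.55]
theta 2.579 z-zt mm 0.09 xy err mm [-1.4 -1. ] tilt fix wx,wy 0.0003 -0.0013
```

Request:
send_rows:
  series:
    - {"wx": 0,"wy": 0,"wz": -0.04,"dx": 0,"dy": 0,"dz": -0.023,"fingers": 255}

```text
t: 11.63
tool_pos: [0.5151, -0.0937, 0.131]
orientation: [-2.947, -1.087, 0.002]
force: [-1.0, 0.6, -0.1]
opening: 0.0394
```

```bash
python3 -c "
from h import *
kn()"
```

```text
t 11.63 pos [ 0.5151 -0.0937  0.131 ] jig -0.0011 -0.0305 yawY -0.8643 z [-1.3e-03 -3.0e-04 -1.0e+00] F [-1.   0.6 -0.1] M [0.021 0.255 0.143] op 0.0394 q [-0.28 -0.02  1.8  -0.    1.36  0.59]
theta 2.618 z-zt mm 0.13 xy err mm [-1.4 -1. ] tilt fix wx,wy 0.0003 -0.0013
```

Request:
send_rows:
  series:
    - {"wx": 0,"wy": 0,"wz": -0.04,"dx": 0,"dy": 0,"dz": -0.023,"fingers": 255}

```text
t: 11.72
tool_pos: [0.5151, -0.0936, 0.1308]
orientation: [-2.968, -1.029, 0.002]
force: [-0.8, 0.2, 0.5]
opening: 0.0397
```

```bash
python3 -c "
from h import *
kn()"
```

```text
t 11.72 pos [ 0.5151 -0.0936  0.1308] jig -0.0011 -0.0305 yawY -0.9033 z [-1.4e-03 -3.0e-04 -1.0e+00] F [-0.8  0.2  0.5] M [0.024 0.167 0.152] op 0.0397 q [-0.28 -0.02  1.8  -0.    1.36  0.63]
theta 2.657 z-zt mm 0.12 xy err mm [-1.4 -0.9] tilt fix wx,wy 0.0003 -0.0014
```

Request:
send_rows:
  series:
    - {"wx": 0,"wy": 0,"wz": -0.04,"dx": 0,"dy": 0,"dz": -0.023,"fingers": 255}

```text
t: 11.8
tool_pos: [0.515, -0.0936, 0.1306]
orientation: [-2.987, -0.971, 0.002]
force: [-0.1, 1.1, -0.7]
opening: 0.0396
```

```bash
python3 -c "
from h import *
kn()"
```

```text
t 11.8 pos [ 0.515  -0.0936  0.1306] jig -0.0012 -0.0304 yawY -0.9423 z [-1.6e-03 -2.0e-04 -1.0e+00] F [-0.1  1.1 -0.7] M [-0.076  0.244  0.213] op 0.0396 q [-0.28 -0.02  1.8  -0.    1.36  0.67]
theta 2.696 z-zt mm 0.11 xy err mm [-1.5 -0.9] tilt fix wx,wy 0.0002 -0.0016
```

Request:
send_rows:
  series:
    - {"wx": 0,"wy": 0,"wz": -0.04,"dx": 0,"dy": 0,"dz": -0.023,"fingers": 255}

```text
t: 11.88
tool_pos: [0.515, -0.0935, 0.1303]
orientation: [-3.006, -0.913, 0.003]
force: [0.4, 0.4, -0.0]
opening: 0.0392
```

```bash
python3 -c "
from h import *
kn()"
```

```text
t 11.88 pos [ 0.515  -0.0935  0.1303] jig -0.0012 -0.0304 yawY -0.9813 z [-1.7e-03 -2.0e-04 -1.0e+00] F [ 0.4  0.4 -0. ] M [-0.008  0.225  0.208] op 0.0392 q [-0.28 -0.02  1.8  -0.    1.36  0.7 ]
theta 2.735 z-zt mm 0.09 xy err mm [-1.5 -0.8] tilt fix wx,wy 0.0002 -0.0017
```

Request:
send_rows:
  series:
    - {"wx": 0,"wy": 0,"wz": -0.04,"dx": 0,"dy": 0,"dz": -0.023,"fingers": 255}

```text
t: 11.97
tool_pos: [0.515, -0.0935, 0.1301]
orientation: [-3.023, -0.854, 0.003]
force: [0.2, 1.0, 0.2]
opening: 0.0393
```

```bash
python3 -c "
from h import *
kn()"
```

```text
t 11.97 pos [ 0.515  -0.0935  0.1301] jig -0.0012 -0.0304 yawY -1.0203 z [-1.8e-03 -2.0e-04 -1.0e+00] F [0.2 1.  0.2] M [0.006 0.243 0.239] op 0.0393 q [-0.28 -0.01  1.8  -0.    1.35  0.74]
theta 2.774 z-zt mm 0.11 xy err mm [-1.5 -0.8] tilt fix wx,wy 0.0002 -0.0018
```

Request:
send_rows:
  series:
    - {"wx": 0,"wy": 0,"wz": -0.04,"dx": 0,"dy": 0,"dz": -0.023,"fingers": 255}

```text
t: 12.05
tool_pos: [0.515, -0.0935, 0.1299]
orientation: [-3.039, -0.795, 0.003]
force: [-1.0, 0.5, 0.6]
opening: 0.0395
```

```bash
python3 -c "
from h import *
kn()"
```

```text
t 12.05 pos [ 0.515  -0.0935  0.1299] jig -0.0012 -0.0303 yawY -1.0593 z [-1.8e-03 -2.0e-04 -1.0e+00] F [-1.   0.5  0.6] M [0.006 0.216 0.221] op 0.0395 q [-0.28 -0.01  1.8  -0.    1.35  0.78]
theta 2.813 z-zt mm 0.15 xy err mm [-1.5 -0.8] tilt fix wx,wy 0.0002 -0.0018
```

Request:
send_rows:
  series:
    - {"wx": 0,"wy": 0,"wz": -0.04,"dx": 0,"dy": 0,"dz": -0.023,"fingers": 255}

```text
t: 12.13
tool_pos: [0.5149, -0.0935, 0.1297]
orientation: [-3.054, -0.735, 0.003]
force: [-0.6, -0.2, 0.9]
opening: 0.0398
```

```bash
python3 -c "
from h import *
kn()"
```

```text
t 12.13 pos [ 0.5149 -0.0935  0.1297] jig -0.0012 -0.0303 yawY -1.0983 z [-2.e-03 -1.e-04 -1.e+00] F [-0.6 -0.2  0.9] M [-0.003  0.216  0.201] op 0.0398 q [-0.28 -0.01  1.8  -0.    1.35  0.82]
theta 2.852 z-zt mm 0.14 xy err mm [-1.6 -0.8] tilt fix wx,wy 0.0001 -0.002
```

Request:
send_rows:
  series:
    - {"wx": 0,"wy": 0,"wz": -0.04,"dx": 0,"dy": 0,"dz": -0.023,"fingers": 255}

```text
t: 12.22
tool_pos: [0.5149, -0.0934, 0.1295]
orientation: [-3.068, -0.676, 0.003]
force: [-0.3, 0.5, 0.9]
opening: 0.0392
```

```bash
python3 -c "
from h import *
kn();im=robot.read_camera('wrist');cv2.imwrite('pics/w9.png',im[200:400,200:440,::-1]);cv2.imwrite('pics/w9f.png',im[:,:,::-1])"
```

```text
t 12.22 pos [ 0.5149 -0.0934  0.1295] jig -0.0013 -0.0303 yawY -1.1373 z [-0.002 -0.    -1.   ] F [-0.3  0.5  0.9] M [-0.003  0.221  0.231] op 0.0392 q [-0.28 -0.01  1.8  -0.    1.35  0.86]
theta 2.891 z-zt mm 0.14 xy err mm [-1.6 -0.7] tilt fix wx,wy 0.0 -0.002
```

View pics/w9f.png

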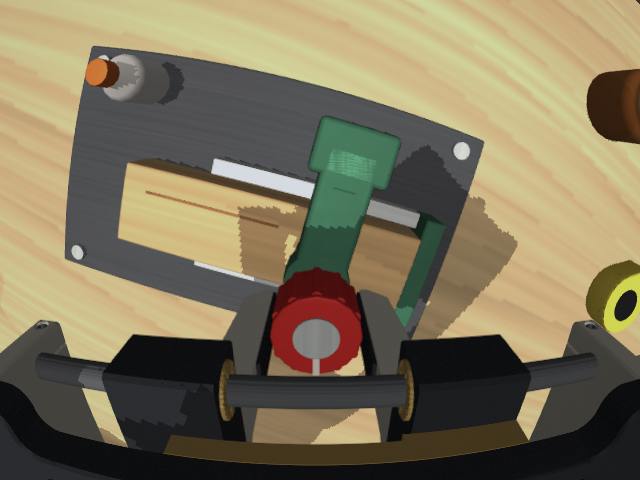

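The mark is still at (316,367), so no slip. The torque may be starting to climb; continuing in small steps.

Request:
send_rows:
  series:
    - {"wx": 0,"wy": 0,"wz": -0.04,"dx": 0,"dy": 0,"dz": -0.024,"fingers": 255}

```text
t: 12.35
tool_pos: [0.5149, -0.0934, 0.1292]
orientation: [-3.08, -0.615, 0.003]
force: [0.2, 1.4, 0.1]
opening: 0.0394
```

```bash
python3 -c "
from h import *
kn()"
```

```text
t 12.35 pos [ 0.5149 -0.0934  0.1292] jig -0.0013 -0.0302 yawY -1.1769 z [-0.0022 -0.     -1.    ] F [0.2 1.4 0.1] M [0.026 0.267 0.225] op 0.0394 q [-0.28 -0.01  1.8  -0.    1.35  0.9 ]
theta 2.931 z-zt mm 0.12 xy err mm [-1.6 -0.7] tilt fix wx,wy 0.0 -0.0022
```

Request:
send_rows:
  series:
    - {"wx": 0,"wy": 0,"wz": -0.04,"dx": 0,"dy": 0,"dz": -0.024,"fingers": 255}

```text
t: 12.43
tool_pos: [0.5149, -0.0934, 0.129]
orientation: [-3.092, -0.555, 0.003]
force: [-0.1, 0.9, 0.4]
opening: 0.0394
```

```bash
python3 -c "
from h import *
kn()"
```

```text
t 12.43 pos [ 0.5149 -0.0934  0.129 ] jig -0.0013 -0.0302 yawY -1.2154 z [-0.0022  0.     -1.    ] F [-0.1  0.9  0.4] M [0.027 0.204 0.194] op 0.0394 q [-0.28 -0.01  1.8  -0.    1.35  0.94]
theta 2.969 z-zt mm 0.15 xy err mm [-1.6 -0.7] tilt fix wx,wy -0.0 -0.0022
```

Request:
send_rows:
  series:
    - {"wx": 0,"wy": 0,"wz": -0.04,"dx": 0,"dy": 0,"dz": -0.024,"fingers": 255}

```text
t: 12.52
tool_pos: [0.5149, -0.0933, 0.1288]
orientation: [-3.102, -0.496, 0.004]
force: [-0.4, 0.8, 0.6]
opening: 0.0397
```

```bash
cat > kink.py <<'E'
import numpy as np
from scipy.optimize import least_squares
L=[eval(l) for l in open('log.txt')]
L=[l for l in L if not 8.6<l[0]<8.9]
th=np.array([l[1] for l in L]);m=np.array([l[4][2] for l in L])
best=[]
for c in np.arange(1.0,3.6,.01):
    x=np.maximum(th-c,0)*.0057*8*5.73
    b=np.mean(m-x);best.append((np.sum((m-x-b)**2),c,b))
best=np.array(best);i=best[:,0].argmin();n=len(m);s2=best[i,0]/(n-2)
ok=best[best[:,0]<best[i,0]+4*s2,1]
print('n',n,'contact',best[i,1].round(2),'2sig',ok.min().round(2),ok.max().round(2),'base',best[i,2].round(3),'sd',np.sqrt(s2).round(3),'theta now',th[-1].round(3),'N now',((th[-1]-best[i,1])*45.8).round(1))
E
python3 -c "
from h import *
kn()";python3 kink.py
```

```text
t 12.52 pos [ 0.5149 -0.0933  0.1288] jig -0.0013 -0.0301 yawY -1.2539 z [-2.3e-03  2.0e-04 -1.0e+00] F [-0.4  0.8  0.6] M [0.005 0.294 0.231] op 0.0397 q [-0.28 -0.01  1.8  -0.    1.35  0.98]
theta 3.007 z-zt mm 0.13 xy err mm [-1.6 -0.6] tilt fix wx,wy -0.0002 -0.0023
n 39 contact 2.68 2sig 2.59 2.92 base 0.173 sd 0.039 theta now 3.007 N now 15.0
```

Request:
send_rows:
  series:
    - {"wx": 0,"wy": 0,"wz": -0.03,"dx": 0,"dy": 0,"dz": -0.018,"fingers": 255}

```text
t: 12.6
tool_pos: [0.5149, -0.0933, 0.1287]
orientation: [-3.109, -0.451, 0.004]
force: [0.0, 0.5, 0.0]
opening: 0.0395
```

```bash
python3 -c "
from h import *
kn()";python3 kink.py
```

```text
t 12.6 pos [ 0.5149 -0.0933  0.1287] jig -0.0013 -0.0301 yawY -1.2825 z [-2.3e-03  1.0e-04 -1.0e+00] F [0.  0.5 0. ] M [0.036 0.26  0.222] op 0.0395 q [-0.28 -0.01  1.8  -0.    1.35  1.01]
theta 3.036 z-zt mm 0.16 xy err mm [-1.6 -0.6] tilt fix wx,wy -0.0001 -0.0023
n 40 contact 2.72 2sig 2.6 2.96 base 0.175 sd 0.039 theta now 3.036 N now 14.5
```

Request:
send_rows:
  series:
    - {"wx": 0,"wy": 0,"wz": -0.03,"dx": 0,"dy": 0,"dz": -0.018,"fingers": 255}

```text
t: 12.68
tool_pos: [0.5149, -0.0933, 0.1285]
orientation: [-3.115, -0.408, 0.004]
force: [0.4, 0.2, 0.3]
opening: 0.0398
```

```bash
python3 -c "
from h import *
kn()";python3 kink.py
```

```text
t 12.68 pos [ 0.5149 -0.0933  0.1285] jig -0.0013 -0.0301 yawY -1.3104 z [-2.4e-03  2.0e-04 -1.0e+00] F [0.4 0.2 0.3] M [-0.001  0.24   0.278] op 0.0398 q [-0.28 -0.01  1.8  -0.    1.35  1.03]
theta 3.064 z-zt mm 0.18 xy err mm [-1.6 -0.6] tilt fix wx,wy -0.0002 -0.0024
n 41 contact 2.71 2sig 2.6 2.88 base 0.174 sd 0.039 theta now 3.064 N now 16.2
```

Request:
send_rows:
  series:
    - {"wx": 0,"wy": 0,"wz": -0.03,"dx": 0,"dy": 0,"dz": -0.018,"fingers": 255}

```text
t: 12.77
tool_pos: [0.5149, -0.0932, 0.1284]
orientation: [-3.12, -0.364, 0.004]
force: [-0.4, 1.4, 0.4]
opening: 0.0393
```

```bash
python3 -c "
from h import *
kn()";python3 kink.py
```

```text
t 12.77 pos [ 0.5149 -0.0932  0.1284] jig -0.0013 -0.0301 yawY -1.3384 z [-2.5e-03  2.0e-04 -1.0e+00] F [-0.4  1.4  0.4] M [0.058 0.253 0.244] op 0.0393 q [-0.28 -0.01  1.8  -0.    1.35  1.06]
theta 3.092 z-zt mm 0.19 xy err mm [-1.6 -0.5] tilt fix wx,wy -0.0002 -0.0025
n 42 contact 2.72 2sig 2.62 2.9 base 0.174 sd 0.039 theta now 3.092 N now 17.0
```

Request:
send_rows:
  series:
    - {"wx": 0,"wy": 0,"wz": -0.02,"dx": 0,"dy": 0,"dz": -0.014,"fingers": 255}

```text
t: 12.85
tool_pos: [0.5148, -0.0932, 0.1283]
orientation: [-3.123, -0.335, 0.004]
force: [-1.3, 0.6, 0.8]
opening: 0.0391
```

```bash
python3 -c "
from h import *
kn()";python3 kink.py
```

```text
t 12.85 pos [ 0.5148 -0.0932  0.1283] jig -0.0013 -0.03 yawY -1.3569 z [-2.5e-03  3.0e-04 -1.0e+00] F [-1.3  0.6  0.8] M [0.076 0.199 0.282] op 0.0391 q [-0.28 -0.01  1.8  -0.    1.35  1.08]
theta 3.111 z-zt mm 0.18 xy err mm [-1.7 -0.5] tilt fix wx,wy -0.0003 -0.0025
n 43 contact 2.72 2sig 2.62 2.87 base 0.174 sd 0.038 theta now 3.111 N now 17.9
```

Request:
send_rows:
  series:
    - {"wx": 0,"wy": 0,"wz": -0.02,"dx": 0,"dy": 0,"dz": -0.014,"fingers": 255}

```text
t: 12.93
tool_pos: [0.5149, -0.0932, 0.1282]
orientation: [-3.126, -0.306, 0.004]
force: [-0.9, 1.2, -0.0]
opening: 0.0392
```

```bash
python3 -c "
from h import *
kn()";python3 kink.py
```

```text
t 12.93 pos [ 0.5149 -0.0932  0.1282] jig -0.0013 -0.03 yawY -1.3758 z [-2.5e-03  2.0e-04 -1.0e+00] F [-0.9  1.2 -0. ] M [0.086 0.217 0.314] op 0.0392 q [-0.28 -0.01  1.8  -0.    1.35  1.1 ]
theta 3.129 z-zt mm 0.19 xy err mm [-1.6 -0.5] tilt fix wx,wy -0.0002 -0.0025
n 44 contact 2.71 2sig 2.61 2.84 base 0.174 sd 0.038 theta now 3.129 N now 19.2
```

Request:
send_rows:
  series:
    - {"wx": 0,"wy": 0,"wz": -0.02,"dx": 0,"dy": 0,"dz": -0.012,"fingers": 255}

```text
t: 13.02
tool_pos: [0.5148, -0.0932, 0.128]
orientation: [-3.129, -0.275, 0.004]
force: [-0.2, 0.5, 0.3]
opening: 0.0394
```

```bash
python3 -c "
from h import *
kn()";python3 kink.py
```

```text
t 13.02 pos [ 0.5148 -0.0932  0.128 ] jig -0.0013 -0.03 yawY -1.3957 z [-2.6e-03  2.0e-04 -1.0e+00] F [-0.2  0.5  0.3] M [0.112 0.28  0.308] op 0.0394 q [-0.28 -0.01  1.8  -0.    1.35  1.12]
theta 3.149 z-zt mm 0.18 xy err mm [-1.7 -0.5] tilt fix wx,wy -0.0002 -0.0026
n 45 contact 2.71 2sig 2.61 2.82 base 0.175 sd 0.038 theta now 3.149 N now 20.1
```

Request:
send_rows:
  series:
    - {"wx": 0,"wy": 0,"wz": -0.02,"dx": 0,"dy": 0,"dz": -0.012,"fingers": 255}

```text
t: 13.1
tool_pos: [0.5148, -0.0932, 0.1279]
orientation: [-3.132, -0.242, 0.004]
force: [0.5, 0.4, -0.8]
opening: 0.0393
```

```bash
python3 -c "
from h import *
kn()";python3 kink.py; python3 -c "
for l in open('log.txt'):
    l=eval(l);print(round(l[1],2),round(l[4][2],3),end='; ')"
```

```text
t 13.1 pos [ 0.5148 -0.0932  0.1279] jig -0.0013 -0.03 yawY -1.4163 z [-2.6e-03  3.0e-04 -1.0e+00] F [ 0.5  0.4 -0.8] M [0.074 0.205 0.31 ] op 0.0393 q [-0.28 -0.01  1.81 -0.    1.35  1.14]
theta 3.17 z-zt mm 0.2 xy err mm [-1.7 -0.5] tilt fix wx,wy -0.0003 -0.0026
n 46 contact 2.69 2sig 2.61 2.81 base 0.173 sd 0.037 theta now 3.17 N now 22.0Traceback (most recent call last):
  File "<string>", line 3, in <module>
    l=eval(l);print(round(l[1],2),round(l[4][2],3),end='; ')
  File "<string>", line 1, in <module>
NameError: name 'np' is not defined
```

Torque rose from about 0.17 to 0.31 N m, and the kink fit puts the clamping near 20 N (16–25). I'll let go and rise straight up.

Request:
send_rows:
  series:
    - {"wx": 0,"wy": 0,"wz": 0,"dx": 0,"dy": 0,"dz": 0,"fingers": 0}
    - {"wx": 0,"wy": 0,"wz": 0,"dx": 0,"dy": 0,"dz": 0,"fingers": 0}
    - {"wx": 0,"wy": 0,"wz": 0,"dx": 0,"dy": 0,"dz": 0,"fingers": 0}
    - {"wx": 0,"wy": 0,"wz": 0,"dx": 0,"dy": 0,"dz": 0,"fingers": 0}
    - {"wx": 0,"wy": 0,"wz": 0,"dx": 0,"dy": 0,"dz": 0,"fingers": 0}
    - {"wx": 0,"wy": 0,"wz": 0,"dx": 0,"dy": 0,"dz": 0,"fingers": 0}
    - {"wx": 0,"wy": 0,"wz": 0,"dx": 0,"dy": 0,"dz": 0,"fingers": 0}
    - {"wx": 0,"wy": 0,"wz": 0,"dx": 0,"dy": 0,"dz": 0,"fingers": 0}

```text
t: 13.77
tool_pos: [0.515, -0.0936, 0.1279]
orientation: [-3.132, -0.242, 0.003]
force: [0.0, -0.9, -0.0]
opening: 0.0881
```

```bash
python3 -c "
from h import *
st()";
```

```text
t 13.77 pos [ 0.515  -0.0936  0.1279] jig -0.0012 -0.0304 yawY -1.4166 z [-0.002  0.    -1.   ] F [ 0.  -0.9 -0. ] M [-0.059  0.157  0.021] op 0.0881 q [-0.28 -0.01  1.8  -0.    1.35  1.14]
```

Request:
send_rows:
  series:
    - {"wx": 0,"wy": 0,"wz": 0,"dx": 0,"dy": 0,"dz": 1,"fingers": 0}
    - {"wx": 0,"wy": 0,"wz": 0,"dx": 0,"dy": 0,"dz": 2,"fingers": 0}
    - {"wx": 0,"wy": 0,"wz": 0,"dx": 0,"dy": 0,"dz": 2,"fingers": 0}
    - {"wx": 0,"wy": 0,"wz": 0,"dx": 0,"dy": 0,"dz": 2,"fingers": 0}
    - {"wx": 0,"wy": 0,"wz": 0,"dx": 0,"dy": 0,"dz": 2,"fingers": 0}
    - {"wx": 0,"wy": 0,"wz": 0,"dx": 0,"dy": 0,"dz": 1,"fingers": 0}
    - {"wx": 0,"wy": 0,"wz": 0,"dx": 0,"dy": 0,"dz": 0,"fingers": 0}

```text
t: 14.35
tool_pos: [0.513, -0.093, 0.2345]
orientation: [-3.131, -0.242, 0.007]
force: [1.1, 0.2, 0.8]
opening: 0.0933
```

```bash
python3 -c "
from h import *
st();save('wrist','pics/w10.png');save('scene','pics/s10.png');save('top','pics/t10.png')
a=cv2.imread('pics/s10.png')[180:310,225:395];cv2.imwrite('pics/s10c.png',cv2.resize(a,None,fx=4.6,fy=4.6,interpolation=cv2.INTER_CUBIC))"
```

```text
t 14.35 pos [ 0.513  -0.093   0.2345] jig -0.0031 -0.0295 yawY -1.4164 z [-4.4e-03  7.0e-04 -1.0e+00] F [1.1 0.2 0.8] M [-0.047  0.137  0.003] op 0.0933 q [-0.28 -0.09  1.68 -0.    1.55  1.14]
```

View pics/w10.png

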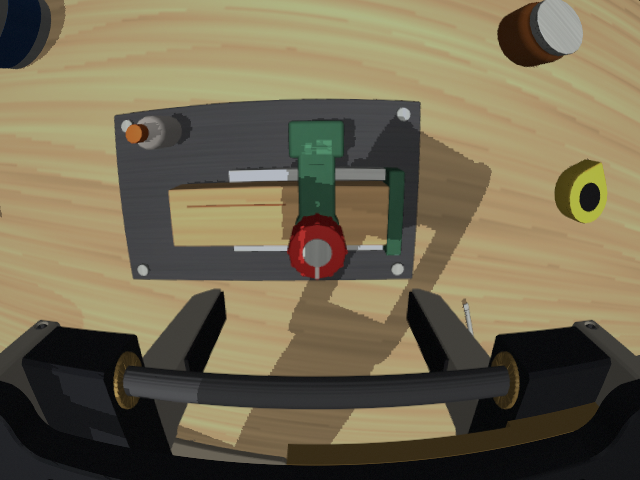

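View pics/s10c.png

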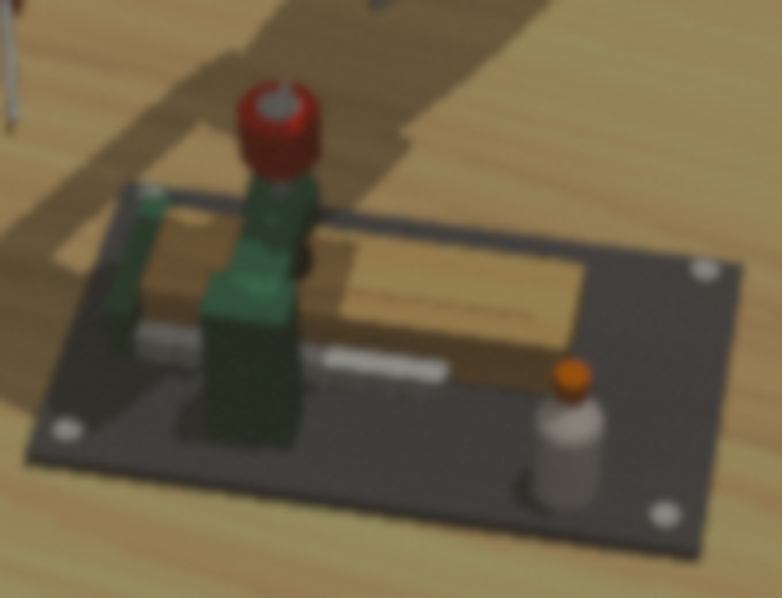

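View pics/t10.png

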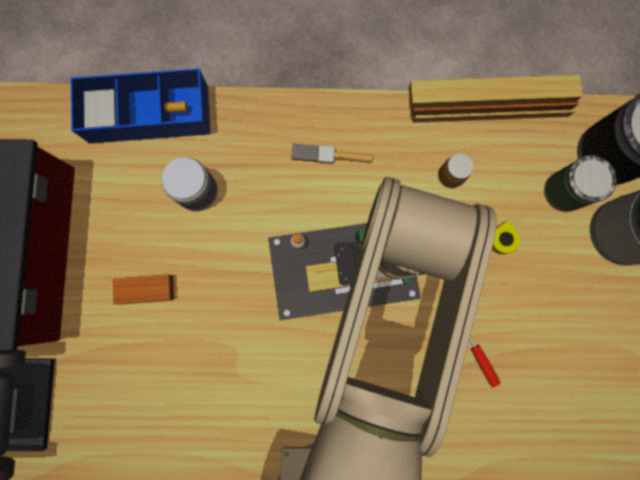

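```bash
sed 's/^        //' >/dev/null </dev/null; python3 - <<'E'
import numpy as np
L=[eval(l) for l in open('log.txt')]
th=np.array([l[1] for l in L]);m=np.array([l[4][2] for l in L])
print(m[(th<2.5)&(np.abs(th-.808)>.001)].mean(), m[th<.9],[ (a,b) for a,b in zip(th[-22:].round(2),m[-22:].round(3))])
E
```

```text
0.16984149386191974 [ 0.17773658  0.13498646  0.14183501 -0.04948419] [(np.float64(2.46), np.float64(0.178)), (np.float64(2.5), np.float64(0.267)), (np.float64(2.54), np.float64(0.232)), (np.float64(2.58), np.float64(0.154)), (np.float64(2.62), np.float64(0.143)), (np.float64(2.66), np.float64(0.152)), (np.float64(2.7), np.float64(0.213)), (np.float64(2.73), np.float64(0.208)), (np.float64(2.77), np.float64(0.239)), (np.float64(2.81), np.float64(0.221)), (np.float64(2.85), np.float64(0.201)), (np.float64(2.89), np.float64(0.231)), (np.float64(2.93), np.float64(0.225)), (np.float64(2.97), np.float64(0.194)), (np.float64(3.01), np.float64(0.231)), (np.float64(3.04), np.float64(0.222)), (np.float64(3.06), np.float64(0.278)), (np.float64(3.09), np.float64(0.244)), (np.float64(3.11), np.float64(0.282)), (np.float64(3.13), np.float64(0.314)), (np.float64(3.15), np.float64(0.308)), (np.float64(3.17), np.float64(0.31))]
```

The brush (335,153), jar (457,169), tape (506,237), spare offcut (143,289), paint can (189,183) and screwdriver (485,365) are all at their first-picture places. The hand is clear, so I'm handing in.

```bash
python3 -c "
from h import *
print(robot.close_job())"
```

```text
the job is handed in; nothing more can be done
None
```

The wood is home against the end stop and the knob is screwed down with an estimated clamping force of about 20–23 N. The fingers are off the knob, and I handed the job in at about 14.5 s.

**Push:** I pushed the wood about 39 mm. It stopped firmly at about 21 N, within 2 mm of the expected home position. Later pictures show no gap at the stop.

**Screw:** I gripped the knob at 40 N and turned it 3.17 rad clockwise in one grip, with the hand sinking along with it. The hand stayed within 0.2 mm of the thread height, and the axial force stayed under 2 N. The white mark did not slip in the grip in any of the pictures taken up to 2.9 rad; after release it had moved about half a turn.

**Clamping force:** This rests on torque readings alone. The torque rose from about 0.17 to 0.31 N m, which puts first touch at about 2.7 rad. The readings were noisy (about 0.04 N m each), so the fit allows roughly 16 to 26 N. I had no independent check of the pad force.

**Last checks:** The hand was clear of the knob, the glue bottle had not moved, and the other loose items I could see in the top picture were where they started.

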